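# Make up two instrument kits: bench rack and column tray

### The job

Make up the two instrument kits from the stock on the bench. Rack kit: lay the large carton on the middle of the sloping shelf, lengthwise up the slope and with its end back against the backstop, stack the small carton lengthwise and squarely on top of it, its end against the backstop too, and stand the small bottle in the rack's pocket. Tray kit: lay the long black case in the tray's long compartment and stand the large bottle in the other one; leave the tub and the vial rack where they are and let go of everything.

Things in the scene. Friction and masses are not known exactly. Their poses are not given: they have to be found in the camera images.
- large_carton: Large plain white carton lying flat, 100 x 62 x 38 mm (its x, y, z). Origin: centre of its underside; x along its length, z up. About 0.2 kg.
- small_carton: Small plain white carton lying flat, 72 x 46 x 30 mm (x, y, z). Origin: centre of its underside; x along its length, z up. About 0.1 kg.
- small_bottle: Small slim natural-plastic bottle with grey screw cap, standing, filled; straight body 40 mm diameter up to 56 mm, cap 30 mm diameter, 80 mm tall overall. Origin: centre of its underside, z up.
- large_bottle: Large wide natural-plastic bottle with grey screw cap, standing, filled; straight body 58 mm diameter up to 60 mm, cap 42 mm diameter, 88 mm tall overall. Origin: centre of its underside, z up.
- column_case: Long slim black case for a chromatography column, closed, lying flat, 130 x 36 x 36 mm (x, y, z). Origin: centre of its underside; x along its length, z up. About 0.15 kg.
- rack: Dark sheet-metal bench rack, fixed, 138 x 240 mm (x, y). Origin: centre of its underside, z up, x towards its backstop, away from the robot. The sloping shelf (see shelf) fills its -y part; at its +y end a square bottle pocket, 66 x 66 mm inside, centre x 0, y 80 mm, floor at z 4 mm, walls 3 mm thick, top at z 18 mm.
- shelf: The rack's sloping shelf, fixed, dropping away from the robot at 0.25 rad to a backstop square to it. Origin: on its surface at the backstop's foot, midway along (rack x 52, y -45, z 12 mm). x down the slope to the backstop, y along the backstop, z square to the slope. Surface: x -126 (high open front edge) to 0 mm (backstop face), y -75 to 75 mm, sides open; backstop 65 mm high, 3 mm thick.
- tray: Shallow off-white tray, fixed, 120 x 250 mm (x, y), floor at z 3 mm, walls and divider 3 mm thick, top at z 15 mm. Origin: centre of its underside, z up. A divider at y 30 to 33 mm parts it into the long compartment (114 mm in x, y -122 to 30 mm) and the bottle compartment (114 mm in x, y 33 to 122 mm).
- ferrule_tub: Bystander: squat white tub with grey lid, 76 mm diameter, 44 mm high. Origin: centre of its underside. Stays where it is.
- vial_rack: Bystander: white rack of amber vials, 120 x 56 x 46 mm. Origin: centre of its underside. Stays where it is.

How it is judged (in metres and radians):
At the end, for the whole second after the job is handed in: Large carton flat on the shelf within 35 mm of its middle, small carton flat on it within 12 mm of its centre line, both lengthwise (7 deg) with an end within 8 mm of the backstop; small bottle upright in the pocket, case flat and large bottle upright in their compartments; all at rest (x of large_carton in the frame of shelf between -0.058 and -0.046 m and y of large_carton in the frame of shelf between -0.035 and 0.035 m and z of large_carton in the frame of shelf between -0.005 and 0.006 m and angle between the x axis of large_carton and the x axis of shelf, either way round below 0.12 rad and angle between the z axis of each of large_carton, small_carton and the z axis of shelf, either way round below 0.1 rad and x of small_carton in the frame of shelf between -0.044 and -0.032 m and y of small_carton in the frame of large_carton between -0.012 and 0.012 m and z of small_carton in the frame of shelf between 0.033 and 0.044 m and angle between the x axis of small_carton and the x axis of shelf, either way round below 0.15 rad and x of small_bottle in the frame of rack between -0.016 and 0.016 m and y of small_bottle in the frame of rack between 0.064 and 0.096 m and z of small_bottle in the frame of rack between -0.001 and 0.009 m and angle between each of small_bottle, large_bottle, column_case's own z axis and vertical below 0.1 rad and x of large_bottle in the frame of tray between -0.031 and 0.031 m and y of large_bottle in the frame of tray between 0.059 and 0.096 m and z of large_bottle in the frame of tray between -0.002 and 0.008 m and x of column_case in the frame of tray between -0.041 and 0.041 m and y of column_case in the frame of tray between -0.06 and -0.032 m and z of column_case in the frame of tray between -0.002 and 0.008 m and angle between the x axis of column_case and the y axis of tray, either way round below 0.75 rad and linear speed of each of large_carton, small_carton, small_bottle, large_bottle, column_case below 0.02 m/s and angular speed of each of large_carton, small_carton, small_bottle, large_bottle, column_case below 0.2 rad/s); the robot touches nothing.
It fails at once if the ferrule tub is disturbed (moved more than 20 mm) (distance of ferrule_tub from where it was at the start of the episode above 0.02 m).
It fails at once if the vial rack is disturbed (moved more than 20 mm) (distance of vial_rack from where it was at the start of the episode above 0.02 m).
It also fails if it takes over 128 s, if anything falls off the work surface, if the arm or the gripper's body presses on something with over 40 N, if the wrist force passes 120 N, or if a joint passes its speed limit or range.

### The arm

A 6-joint arm with a two-finger parallel gripper is mounted at the origin on the work surface. World frame = base frame: x ahead of the robot, y to its left, z up, the work surface at z = 0. Lengths are in mm, angles in degrees, forces in N, time in s.
With the tool pointing down it reaches from about 350 to 1000 mm from the base axis. Payload 7.1 kg.
Tool frame: the origin (TCP) lies midway between the tips of the shut fingers; the grasp point (between the pads) lies 19 mm behind it (bot.pinch_z is the distance from the TCP to the grasp point, in mm); y points along the fingers, x is the direction in which the jaws open and shut, and the axes are right-handed (so a half turn about y gives the same grasp; the last joint's range is limited). The gripper opens to 85 mm and grips with 20 to 120 N. Pads are 22 mm wide; open, the fingers measure 114 mm over their backs; the gripper's body (76 mm by 85 mm) begins 54 mm behind the grasp point. The pads swing forward as they close: fully open they stand 13 mm farther back than shut.
Start: joints at [-72.479, 24.242, 93.386, -0, 62.372, -1.089], TCP at [199.467, -592.299, 231.319] pointing down, gripper open.
Joint ranges: [-172.04, 172.04], [-51.8, 120.97], [4.93, 147.93], [-75.15, 255.16], [6.16, 154.13], [-145.62, 145.62]. Speed limits (degrees/s): [136.94, 136.94, 172.46, 180, 180, 180].

### API

Orientations are given as [roll, pitch, yaw] about the fixed x, y, z axes, in that order (R = Rz(yaw) Ry(pitch) Rx(roll)).
In Python, from workcell import bot gives the robot as it stands.
- The arm moves only by the tool jog_arm, never from a script. Its argument "series" is a list of rows, each a list of 3 entries, a list of its own where there are three numbers: the closure in counts, from 0 (fully open) to 255 (shut), then the shift along the tool's x, y, z in m, then the turn, a rotation vector about the tool's x, y, z in degrees. In form: [[jaw, [dx, dy, dz], [wx, wy, wz]], ...]. A call has 1 to 8 rows; each row is the pose to reach, as a shift and turn from the pose commanded when the call began, along the tool's axes at that moment; what a row does not reach only later rows make up. A row lasts 1/10 s, in which the tool goes at most 50 mm and 8.59 degrees, less where a joint would pass 70% of its speed; a pose out of reach is approached as far as the arm can. A call with a gripper value outside its range is refused whole. The fingers move at their own pace and stop on an object; "force" is the grip in N (left out, the last holds). Time passes only in rows, so rows that repeat a pose let the fingers close. It gives the time, the measured TCP pose, the force and the opening at its end, in the units of the state.
- bot.read_state(): the state, without advancing time (a new reading comes with each control period).
- bot.grab_frame(name): name is "scene" or "side" or "wrist"; returns a dict with "frame" (480x640x3 uint8, red, green, blue), "fx", "fy", "cx", "cy" (pixels), "world_to_cam" (4x4, takes a point from world to camera coordinates). Camera axes: x right, y down, z forward; pixel columns grow to the right and rows downward; lengths in mm; the calibration is good to about 2 mm. A picture is of the moment at which its call begins. There is no depth.
- bot.hand_in(): hands the job in, once; it reports no verdict.
The state is a dict: "time_s": time; "joint_positions": joint angles; "qd": joint speeds; "tau": joint torques, N m; "eef_pos": TCP position; "orientation": TCP orientation; "wrist_force": force on the tool from outside, world axes, zero at the start; "ft_torque": the same for the moment, N m; "grip_width": finger opening in mm.
Only numpy, scipy, OpenCV 4.12 (cv2) and the standard library are available. Lean on these libraries where they do the work, as an engineer would, in place of code of your own. Each camera call takes 0.05 s, during which the arm holds its last target.

## Working session

There is one attempt and no reset: what is moved stays moved. The work goes in short steps, Python scripts to look and compute and a tool call to move; the robot and the scene stay as the last step left them, time stands still between calls to the robot, and variables do not carry over. Pictures are saved under pics/ and viewed, and the job is handed in when it is done.

Besides the shell and the picture viewer there is one more tool, called after "Request:" as a command line: name --argument value ..., lists and objects as JSON in quotes. jog_arm: Moves the arm, as the interface text tells. Its arguments: {"type":"object","properties":{"series":{"type":"array"},"force":{"type":"number"}},"required":["series"]}

```bash
ls; mkdir -p pics; python3 - <<'E'
from workcell import bot
import cv2
print(bot.read_state(), bot.pinch_z)
for n in ["scene","side","wrist"]:
    f=bot.grab_frame(n); cv2.imwrite(f"pics/{n}0.png",f["frame"][:,:,::-1]); print(n,f["fx"],f["fy"],f["cx"],f["cy"],f["world_to_cam"].tolist() if hasattr(f["world_to_cam"],'tolist') else f["world_to_cam"])
E
```

```text
pics
{'time_s': 0.0, 'joint_positions': array([-7.24791457e+01,  2.42854492e+01,  9.34319458e+01,  7.77358539e-04,
        6.23724229e+01, -1.08877171e+00]), 'qd': array([ 0.01737431, -0.0549975 ,  0.02009936, -0.01545693, -0.03389202,
        0.02620039]), 'tau': array([-2.24385796e-03, -5.57385099e+01, -2.81741560e+01, -1.55765310e-04,
        7.27403865e-03,  2.26567821e-06]), 'eef_pos': array([ 199.30905732, -591.78627895,  230.53107973]), 'orientation': array([-8.99976053e+01,  8.97885642e-02, -7.13907331e+01]), 'wrist_force': array([-0.14430226,  0.2067808 ,  0.33099182]), 'ft_torque': array([ 0.00111139, -0.00927455,  0.03988908]), 'grip_width': 85.52499732839739} 18.700000000000003
scene 547.9161914782429 547.9161914782429 315.5787374317609 239.3710682989949 [[-0.4029430517226709, 0.915129443557811, 0.013228703715499862, 254.3213213591098], [0.6801342466340422, 0.3090809612227934, -0.6647453391827115, -372.8951608347925], [-0.6124167728140413, -0.25885722115321724, -0.7469529004113108, 1621.5726100498284], [0.0, 0.0, 0.0, 1.0]]
side 579.9592272663252 579.9592272663252 316.35211061055026 241.716099997262 [[-0.9930789842723066, -0.1171562724889787, 0.00827881713602729, 548.932706918652], [-0.07801716924217199, 0.605339078643992, -0.7921350397311564, 100.26861942743855], [0.08779209702542648, -0.7872985505403467, -0.6102897180986644, 1351.2005644307558], [0.0, 0.0, 0.0, 1.0]]
wrist 423.585853970571 423.585853970571 324.0080439937025 234.62209276506687 [[0.31833305623232144, -0.9479785230133552, -0.0008861236987345685, -624.0940457655474], [-0.9155694979619834, -0.30769210082264176, 0.2589557211049661, -33.04993197808699], [-0.24575711528139618, -0.08162285829820581, -0.965888787227494, 378.53616307485595], [0.0, 0.0, 0.0, 1.0]]
```

View pics/scene0.png

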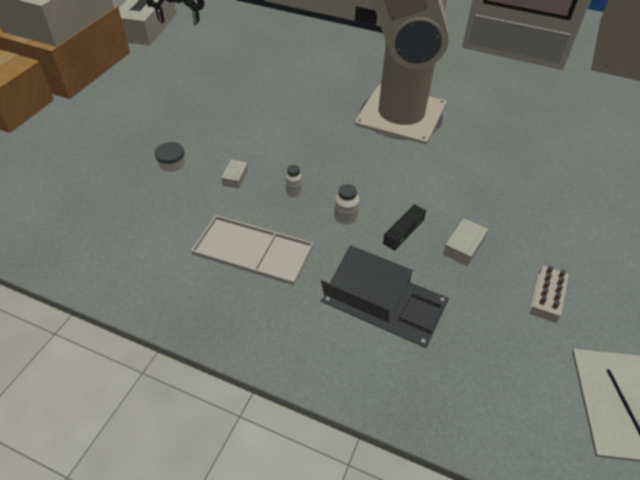

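View pics/side0.png

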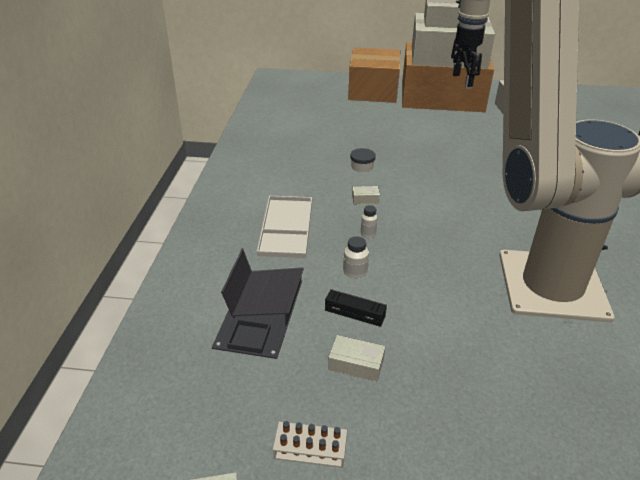

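View pics/wrist0.png

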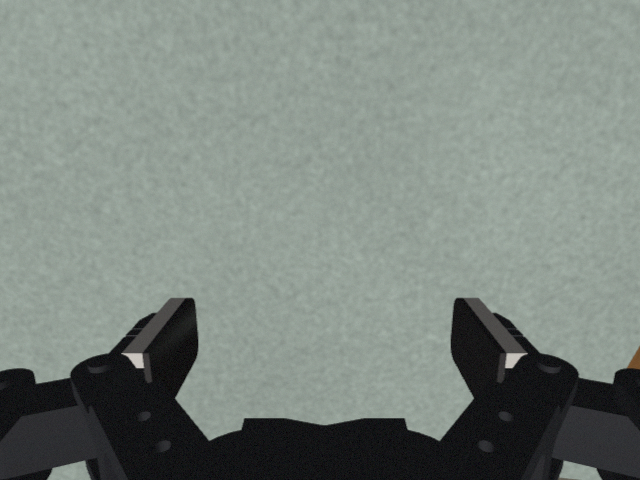

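```bash
cat > h.py <<'E'
import numpy as np, cv2
from workcell import bot
def crop(img,name,x0,y0,w,h,s,grid=10):
    c=img[y0:y0+h,x0:x0+w]; c=cv2.resize(c,None,fx=s,fy=s,interpolation=cv2.INTER_CUBIC)
    for x in range((x0//grid+1)*grid,x0+w,grid):
        cv2.line(c,(int((x-x0+.5)*s),0),(int((x-x0+.5)*s),6),(0,0,255),1)
        if (x//grid)%2==0: cv2.putText(c,str(x),(int((x-x0+.5)*s)-10,18),0,.4,(0,0,255),1)
    for y in range((y0//grid+1)*grid,y0+h,grid):
        cv2.line(c,(0,int((y-y0+.5)*s)),(6,int((y-y0+.5)*s)),(0,0,255),1)
        if (y//grid)%2==0: cv2.putText(c,str(y),(8,int((y-y0+.5)*s)+4),0,.4,(0,0,255),1)
    cv2.imwrite(name,c)
def proj(f,P):
    P=np.atleast_2d(P); W=np.array(f["world_to_cam"]); c=P@W[:3,:3].T+W[:3,3]
    return np.c_[f["fx"]*c[:,0]/c[:,2]+f["cx"], f["fy"]*c[:,1]/c[:,2]+f["cy"]]
def ray(f,uv,z):
    uv=np.atleast_2d(uv); W=np.array(f["world_to_cam"]); R=W[:3,:3];t=W[:3,3]
    d=np.c_[(uv[:,0]-f["cx"])/f["fx"],(uv[:,1]-f["cy"])/f["fy"],np.ones(len(uv))]@R
    C=-R.T@t; k=(z-C[2])/d[:,2]; return C+d*k[:,None]
E
python3 - <<'E'
import cv2,pickle
from h import *
F={n:bot.grab_frame(n) for n in ("scene","side")}
pickle.dump(F,open("F0.pkl","wb"))
a=cv2.imread("pics/side0.png")
crop(a,"pics/c1.png",200,140,200,125,4);crop(a,"pics/c2.png",200,240,200,145,4);crop(a,"pics/c3.png",260,330,140,140,4)
a=cv2.imread("pics/scene0.png")
crop(a,"pics/c4.png",140,130,190,150,4);crop(a,"pics/c5.png",310,170,190,150,4);crop(a,"pics/c6.png",430,210,150,120,5)
crop(a,"pics/c7.png",310,235,150,115,5)
E
```

```text
(no output)
```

View pics/c1.png

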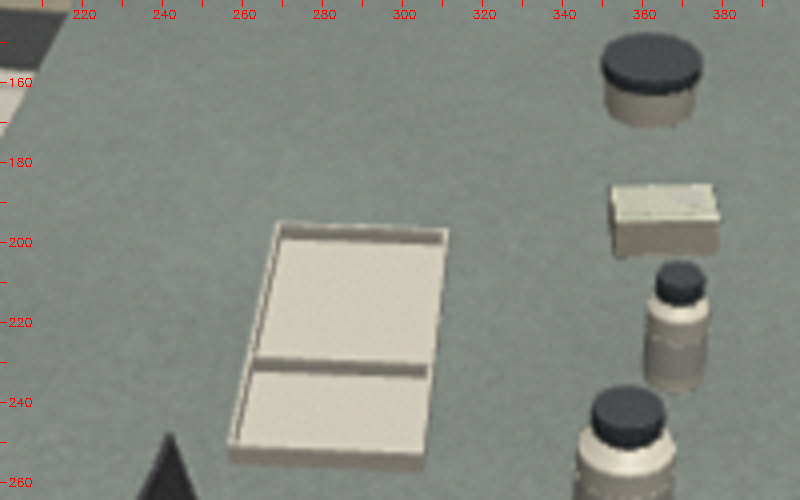

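View pics/c2.png

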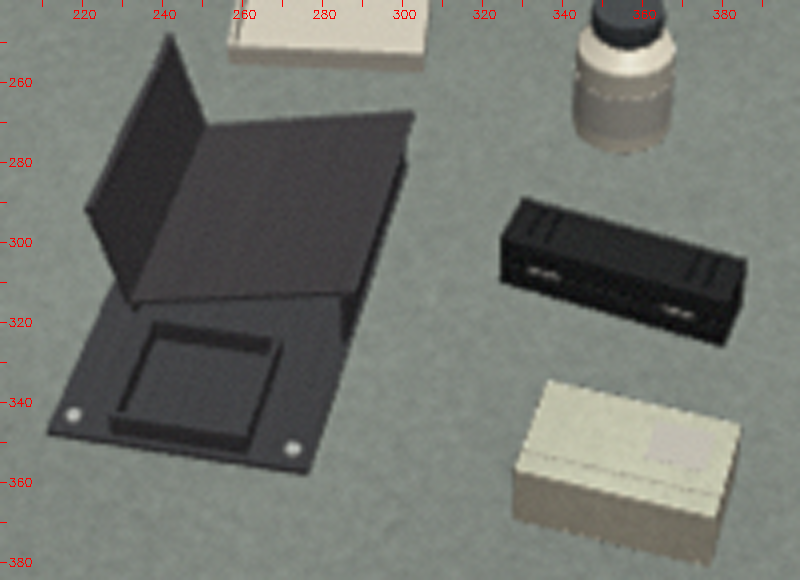

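View pics/c3.png

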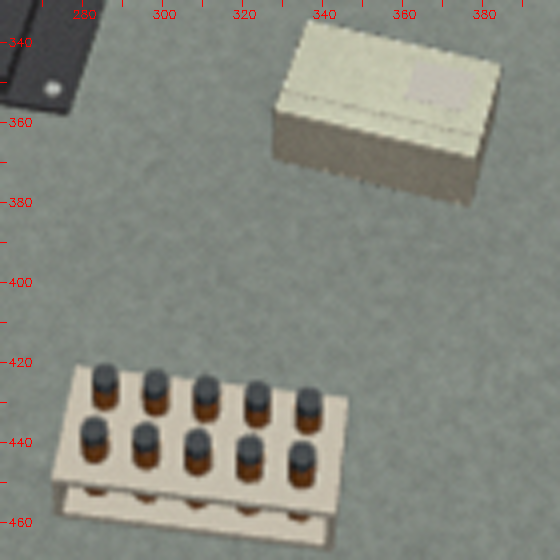

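View pics/c4.png

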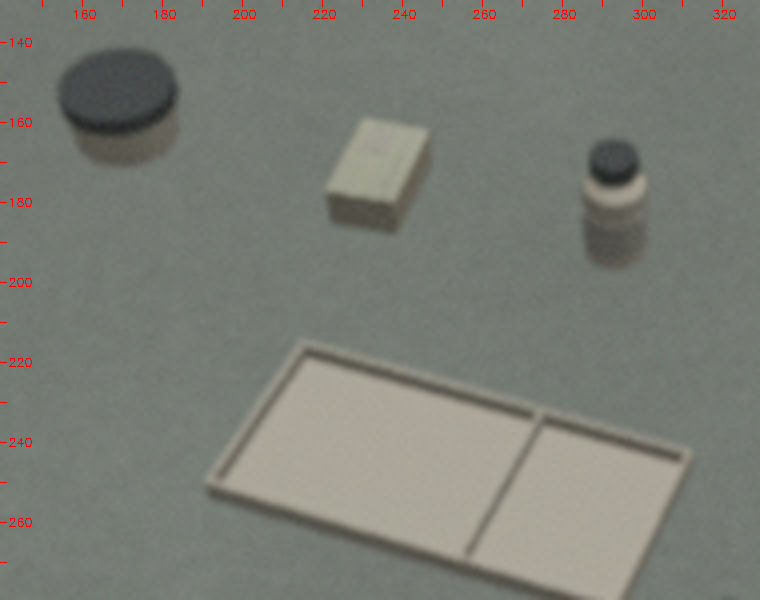

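View pics/c5.png

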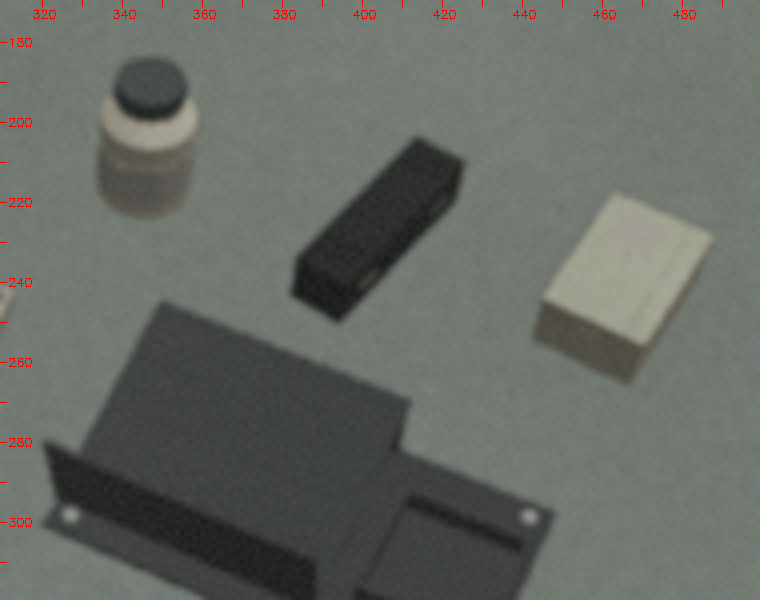

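View pics/c7.png

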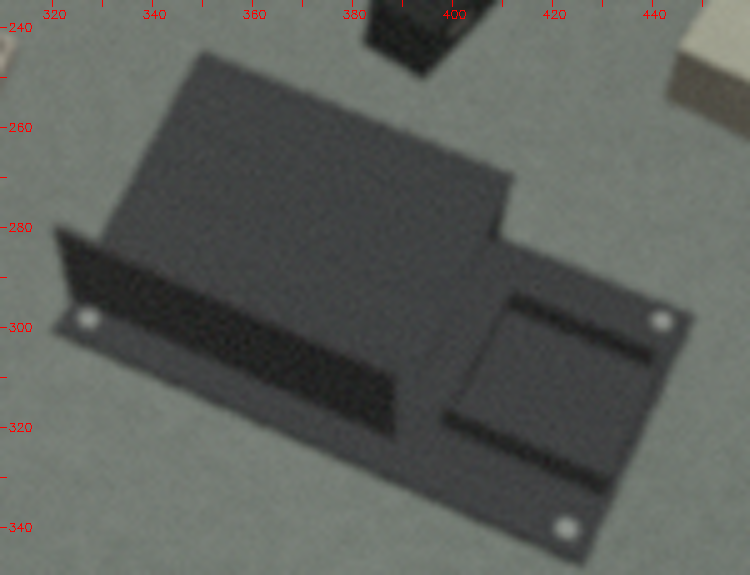

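View pics/c6.png

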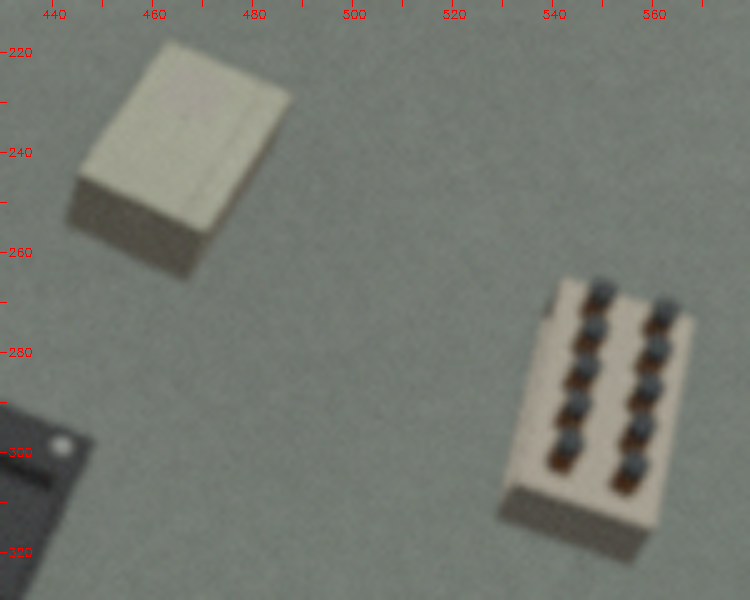

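```bash
cat > fit.py <<'E'
import numpy as np,pickle
from h import *
from scipy.optimize import least_squares
F=pickle.load(open("F0.pkl","rb"))
def fitpts(obs,x0,name):
    # obs: list of (cam, local xyz, uv)
    def res(p):
        c,s=np.cos(p[2]),np.sin(p[2]); out=[]
        for cam,l,uv in obs:
            P=np.array([p[0]+c*l[0]-s*l[1],p[1]+s*l[0]+c*l[1],l[2]])
            out+=list((proj(F[cam],P)[0]-uv))
        return np.array(out)
    r=least_squares(res,x0,loss="soft_l1",x_scale=[10,10,.1]); e=r.fun
    print(name,r.x[:2].round(1),"yaw",np.degrees(r.x[2]).round(2),"rms",np.sqrt((e**2).mean()).round(2)); print(e.reshape(-1,2).round(1).tolist())
    return r.x
def box(L,W,H,side,sidb,sc,scb):
    o=[]
    for cam,d,z in (("side",side,H),("side",sidb,0),("scene",sc,H),("scene",scb,0)):
        for (sx,sy),uv in d.items(): o.append((cam,(sx*L/2,sy*W/2,z),uv))
    return o
P,M=1,-1
g={}
g['large']=fitpts(box(100,62,38,{(P,M):(336,334.5),(M,M):(384,345),(M,P):(377.5,368),(P,P):(328,355.5)},{(P,P):(328,369),(M,P):(377,381)},
 {(P,M):(445.5,244.5),(P,P):(470.5,256),(M,M):(463.5,218),(M,P):(487.5,229)},{(P,M):(443,254.5),(P,P):(467,265.5)}),[550,300,0],"large")
g['small']=fitpts(box(72,46,30,{(P,M):(352.5,186.5),(M,M):(378.5,186.5),(M,P):(379.5,194.5),(P,P):(353.5,195)},{(P,P):(354,203.5),(M,P):(379.5,203)},
 {(M,M):(230,159.5),(M,P):(246.5,162.5),(P,P):(238.5,179.5),(P,M):(221,177)},{(P,P):(238,187),(P,M):(222,185)}),[500,-300,0],"small")
g['case']=fitpts(box(130,36,36,{(P,M):(329,289),(M,M):(385.5,304.5),(M,P):(381,312),(P,P):(324.5,299)},{(P,P):(324.5,310),(M,P):(380,326)},
 {(M,M):(413.5,204),(M,P):(425,210),(P,P):(394,241),(P,M):(383.5,233.5)},{(P,M):(382,243.5),(P,P):(394,250)}),[550,100,0],"case")
g['tray']=fitpts([("side",(60,-125,15),(268,195)),("side",(-60,-125,15),(311,197.5)),("side",(60,125,15),(257,251.5)),("side",(-60,125,15),(305.5,253)),
 ("side",(60,125,0),(257,255.5)),("side",(-60,125,0),(305,257)),("scene",(-60,-125,15),(214.5,214.5)),("scene",(60,-125,15),(191.5,251)),("scene",(-60,125,15),(312,243)),
 ("scene",(-57,31.5,15),(274,232)),("scene",(57,31.5,15),(256.5,267.5))],[700,-200,0],"tray")
a=.25;c,s=np.cos(a),np.sin(a)
sh=lambda x,y,z:(52+c*x+s*z,-45+y,12-s*x+c*z)
g['rack']=fitpts([("side",(69,120,2),(212,347.5)),("side",(-69,120,2),(276,358)),("scene",(-69,120,2),(447,297.5)),("scene",(69,120,2),(426,348)),("scene",(69,-120,2),(320,300)),
 ("side",sh(-126,-75,0),(302,267)),("side",sh(-126,75,0),(287,313)),("scene",sh(-126,-75,0),(349.5,245)),("scene",sh(-126,75,0),(411.5,270)),
 ("side",sh(0,-75,65),(241,248)),("side",sh(0,75,65),(221,291)),("scene",sh(3,-75,65),(321,280.5)),("scene",sh(3,75,65),(387,310)),
 ("side",sh(0,75,0),(233,315)),("side",sh(0,-75,0),(250.5,270))],[700,150,0],"rack")
th=np.linspace(0,2*np.pi,73)
def bottle(R,rc,H,o,x0,name):
    def res(p):
        out=[]
        for cam,(ut,vt,ub,vb) in o.items():
            ct=proj(F[cam],np.c_[p[0]+rc*np.cos(th),p[1]+rc*np.sin(th),th*0+H]); cb=proj(F[cam],np.c_[p[0]+R*np.cos(th),p[1]+R*np.sin(th),th*0])
            out+=[(ct[:,0].max()+ct[:,0].min())/2-ut,ct[:,1].min()-vt,(cb[:,0].max()+cb[:,0].min())/2-ub,cb[:,1].max()-vb]
        return np.array(out)
    r=least_squares(res,x0,x_scale=10); print(name,r.x.round(1),r.fun.round(1)); return r.x
g['sb']=bottle(20,15,80,{"side":(369.5,204.8,368.2,237),"scene":(292.8,164.5,293,196.5)},[500,-150],"sb")
g['lb']=bottle(29,21,88,{"side":(356.5,236.2,355.1,277.5),"scene":(347.2,183.7,345.7,223.7)},[550,-50],"lb")
pickle.dump(g,open("g.pkl","wb"))
E
python3 fit.py
```

```text
large [440.  292.5] yaw -10.04 rms 0.62
[[-0.3, -0.8], [0.4, -0.3], [0.4, 0.1], [-0.7, 0.7], [-1.1, 0.1], [-0.5, 0.0], [-0.2, -1.0], [0.6, -0.6], [-0.1, -0.9], [0.8, -1.0], [-0.8, -0.1], [0.3, 0.7]]
small [ 450.8 -307.2] yaw 10.03 rms 0.75
[[-0.5, -0.9], [-1.1, -1.5], [0.3, -0.6], [0.3, -0.4], [-0.8, 0.2], [-0.5, -0.0], [0.5, -1.2], [0.8, -1.3], [-0.3, -0.2], [-0.1, -0.8], [1.3, 1.1], [0.2, -0.0]]
case [452.4 149.3] yaw -14.95 rms 1.01
[[0.3, -1.4], [0.4, -1.5], [0.1, 2.0], [-1.0, -1.0], [-1.3, -0.1], [-0.2, 0.1], [-0.1, -1.6], [1.3, -0.8], [2.4, -0.3], [-0.4, -0.2], [-0.5, 0.1], [0.4, 1.1]]
tray [ 652.  -147.6] yaw 4.34 rms 0.67
[[-0.4, 0.1], [-0.4, -1.1], [-0.5, -0.6], [0.0, -0.5], [-0.1, 0.2], [0.6, 0.2], [0.5, 0.2], [-0.3, -0.6], [1.2, -1.5], [1.0, 0.1], [-1.1, 0.5]]
rack [659.2 173.6] yaw -4.14 rms 0.8
[[-1.3, -0.4], [0.2, -0.8], [1.8, 0.3], [0.4, -0.5], [-0.0, 0.5], [-0.6, -0.6], [-0.5, -1.4], [-0.2, -0.4], [1.0, -0.2], [1.4, 0.0], [0.7, 0.5], [-0.8, -0.0], [1.5, -0.2], [-1.4, -0.8], [0.3, -0.1]]
sb [ 436.2 -147.5] [ 0.1 -0.8 -0.6  0.5  0.  -1.1  0.4  0.4]
lb [459.9   4.9] [ 0.  -1.  -0.5  0.4  0.5 -0.9 -0.   0.3]
```

```bash
cat > p.py <<'E'
import numpy as np,pickle,sys
from workcell import bot
from scipy.spatial.transform import Rotation as Rn
g=pickle.load(open("g.pkl","rb"))
def down(yaw): return Rn.from_euler('xyz',[-90,0,yaw],degrees=True).as_matrix()
def Rz(a): return Rn.from_euler('z',a).as_matrix()
rk=g['rack']
def frame(n):
    return Rz(g[n][2]), np.array([g[n][0],g[n][1],0.])
def rack_pt(p): R,t=frame('rack'); return R@np.array(p,float)+t
def tray_pt(p): R,t=frame('tray'); return R@np.array(p,float)+t
a=.25
Rs=Rz(rk[2])@np.array([[np.cos(a),0,np.sin(a)],[0,1,0],[-np.sin(a),0,np.cos(a)]])
def shelf_pt(p): return Rs@np.array(p,float)+rack_pt([52,-45,12])
Rshelf=np.c_[Rs[:,1],-Rs[:,2],-Rs[:,0]]
def plan(pos,R,s=None):
    s=s or bot.read_state()
    R0=Rn.from_euler('xyz',s['orientation'],degrees=True).as_matrix()
    d=R0.T@(np.array(pos,float)-s['eef_pos'])/1000; w=np.degrees(Rn.from_matrix(R0.T@R).as_rotvec())
    print("from",s['eef_pos'].round(1),s['orientation'].round(1),"w",round(float(s['grip_width']),1),"F",s['wrist_force'].round(1),"t",round(s['time_s'],2))
    print("to",np.round(pos,1),"shift",d.round(4).tolist(),"turn",w.round(2).tolist(),"rows",round(max(np.linalg.norm(d)/.05,np.linalg.norm(w)/8.59),1))
E
python3 - <<'E'
from p import *
plan([480,-200,220],down(0)); print(shelf_pt([-50,0,0]),rack_pt([0,80,4]),tray_pt([0,-46,3]),tray_pt([0,77.5,3]))
E
```

```text
from [ 199.4 -592.1  231. ] [-90.    0.  -71.4] w 85.4 F [ 0.5 -0.2  0.6] t 0.25
to [ 480 -200  220] shift [-0.282, 0.0112, 0.3911] turn [-0.02, -71.39, -0.03] rows 9.6
[659.45354298 128.48985739  24.37019796] [664.92728413 253.42052523   4.        ] [ 655.4772807  -193.50117428    3.        ] [646.12410046 -70.35586166   3.        ]
```

Request:
jog_arm --series '[[0,[-0.282,0.011,0.391],[0,-71.4,0]],[0,[-0.282,0.011,0.391],[0,-71.4,0]],[0,[-0.282,0.011,0.391],[0,-71.4,0]],[0,[-0.282,0.011,0.391],[0,-71.4,0]],[0,[-0.282,0.011,0.391],[0,-71.4,0]],[0,[-0.282,0.011,0.391],[0,-71.4,0]],[0,[-0.282,0.011,0.391],[0,-71.4,0]],[0,[-0.282,0.011,0.391],[0,-71.4,0]]]' --force 40

```text
time_s: 1.05
eef_pos: [433.1, -265.4, 222.4]
orientation: [-90.0, -0.0, -2.3]
wrist_force: [0.5, -1.3, -0.5]
grip_width: 85.4
```

```bash
python3 - <<'E'
from p import *
plan([440,292.5,200],down(80))
E
```

```text
from [ 433.1 -265.4  222.4] [-90.   -0.   -2.3] w 85.4 F [ 0.5 -1.3 -0.5] t 1.05
to [440.  292.5 200. ] shift [-0.0154, 0.0222, 0.5577] turn [0.03, -82.29, 0.01] rows 11.2
```

Request:
jog_arm --series '[[0,[-0.015,0.022,0.55],[0,-82,0]],[0,[-0.015,0.022,0.55],[0,-82,0]],[0,[-0.015,0.022,0.55],[0,-82,0]],[0,[-0.015,0.022,0.55],[0,-82,0]],[0,[-0.015,0.022,0.55],[0,-82,0]],[0,[-0.015,0.022,0.55],[0,-82,0]],[0,[-0.015,0.022,0.55],[0,-82,0]],[0,[-0.015,0.022,0.55],[0,-82,0]]]'

```text
time_s: 1.85
eef_pos: [439.4, 134.6, 206.4]
orientation: [-90.0, -0.0, 66.5]
wrist_force: [1.5, -0.5, 0.5]
grip_width: 85.0
```

```bash
python3 - <<'E'
from p import *
plan([440,292.5,180],down(80))
E
```

```text
from [439.4 134.6 206.4] [-90.   -0.   66.5] w 85.0 F [ 1.5 -0.5  0.5] t 1.85
to [440.  292.5 180. ] shift [0.145, 0.0264, 0.0625] turn [0.04, -13.52, 0.02] rows 3.2
```

Request:
jog_arm --series '[[0,[0.145,0.026,0.0625],[0,-13.5,0]],[0,[0.145,0.026,0.0625],[0,-13.5,0]],[0,[0.145,0.026,0.0625],[0,-13.5,0]],[0,[0.145,0.026,0.0625],[0,-13.5,0]],[0,[0.145,0.026,0.0625],[0,-13.5,0]],[0,[0.145,0.026,0.0625],[0,-13.5,0]]]'

```text
time_s: 2.45
eef_pos: [440.9, 289.5, 180.1]
orientation: [-90.0, 0.1, 79.6]
wrist_force: [-0.4, -0.3, 0.1]
grip_width: 85.4
```

```bash
cat > look.py <<'E'
import sys,cv2
from h import *
f=bot.grab_frame(sys.argv[1]); cv2.imwrite(sys.argv[2],f["frame"][:,:,::-1])
import pickle; pickle.dump(f,open("last_%s.pkl"%sys.argv[1],"wb"))
E
python3 look.py wrist pics/w1.png;  python3 - <<'E'
from p import *
plan([440,292.5,0],down(80))
E
```

```text
from [441.1 289.1 180.3] [-90.    0.   79.6] w 85.3 F [ 1.1  0.1 -0.6] t 2.5
to [440.  292.5   0. ] shift [0.0033, 0.1803, 0.0016] turn [-0.02, -0.43, -0.04] rows 3.6
```

View pics/w1.png

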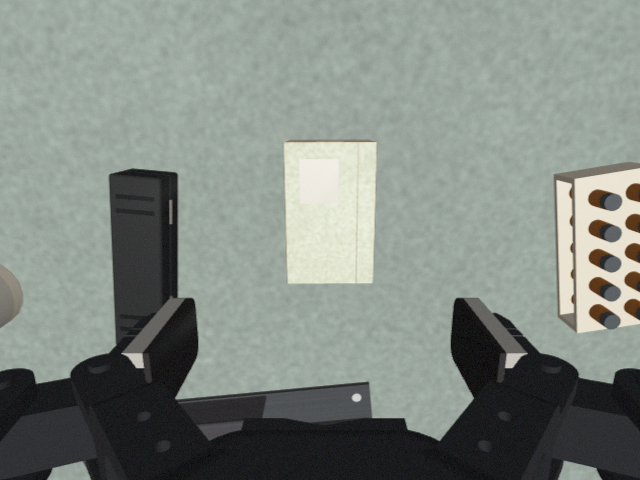

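```bash
python3 - <<'E'
from h import *
import pickle
f=pickle.load(open("last_wrist.pkl","rb"))
P=ray(f,[(284.5,141),(377,141.5),(373.5,283),(288,283)],38); print(P.round(1),P.mean(0)); 
d=P[0]-P[3]; print(np.degrees(np.arctan2(d[1],d[0])),np.linalg.norm(P-np.roll(P,1,0),axis=1))
P=ray(f,[(109,176),(166,173),],36);print(P)
E
```

```text
[[384.3 273.4  38. ]
 [395.7 333.2  38. ]
 [493.6 315.9  38. ]
 [482.5 255.5  38. ]] [439.01871529 294.50228071  38.        ]
169.6436593289349 [99.77735889 60.86172419 99.42847009 61.45636766]
[[385.59233117 151.58347619  36.        ]
 [390.61358479 190.12094908  36.        ]]
```

Request:
jog_arm --series '[[0,[0.004,0.05,0.0024],[0,-0.4,0]],[0,[0.004,0.1,0.0024],[0,-0.4,0]],[0,[0.004,0.14,0.0024],[0,-0.4,0]],[0,[0.004,0.165,0.0024],[0,-0.4,0]],[0,[0.004,0.178,0.0024],[0,-0.4,0]],[0,[0.004,0.178,0.0024],[0,-0.4,0]]]'

```text
time_s: 3.1
eef_pos: [439.2, 293.2, 1.3]
orientation: [-89.9, 0.1, 79.9]
wrist_force: [-0.2, -0.2, -0.3]
grip_width: 85.5
```

Request:
jog_arm --series '[[120,[0,0,0],[0,0,0]],[120,[0,0,0],[0,0,0]],[120,[0,0,0],[0,0,0]],[120,[0,0,0],[0,0,0]],[120,[0,0,0],[0,0,0]],[120,[0,0,0],[0,0,0]]]' --force 40

```text
time_s: 3.7
eef_pos: [440.8, 295.2, 4.0]
orientation: [-90.1, -0.1, 80.0]
wrist_force: [1.0, -2.6, 7.6]
grip_width: 61.3
```

Request:
jog_arm --series '[[130,[0,-0.03,0],[0,0,0]],[130,[0,-0.08,0],[0,0,0]],[130,[0,-0.13,0],[0,0,0]],[130,[0,-0.18,0],[0,0,0]],[130,[0,-0.18,0],[0,0,0]],[130,[0,-0.18,0],[0,0,0]]]' --force 50

```text
time_s: 4.3
eef_pos: [440.1, 295.2, 184.0]
orientation: [-90.2, -0.2, 80.0]
wrist_force: [-0.5, -0.4, -2.7]
grip_width: 61.1
```

```bash
python3 look.py wrist pics/w2.png;python3 look.py side pics/s2.png;  python3 - <<'E'
import cv2
from h import *
crop(cv2.imread("pics/s2.png"),"pics/s2c.png",280,150,180,140,4)
from p import *
plan(shelf_pt([-70,0,80]),Rshelf)
plan(shelf_pt([-57,0,6]),Rshelf)
E
```

```text
from [438.6 294.2 181.3] [-89.9   0.1  80. ] w 61.6 F [ 0.7  0.4 -1.1] t 4.4
to [659.9 128.5 106.8] shift [-0.1248, 0.0743, -0.2467] turn [14.23, -5.82, 0.67] rows 5.7
from [438.6 294.2 181.3] [-89.9   0.1  80. ] w 61.6 F [ 0.7  0.4 -1.1] t 4.4
to [654.2 128.9  31.9] shift [-0.1253, 0.1492, -0.2411] turn [14.23, -5.82, 0.67] rows 6.2
```

View pics/w2.png

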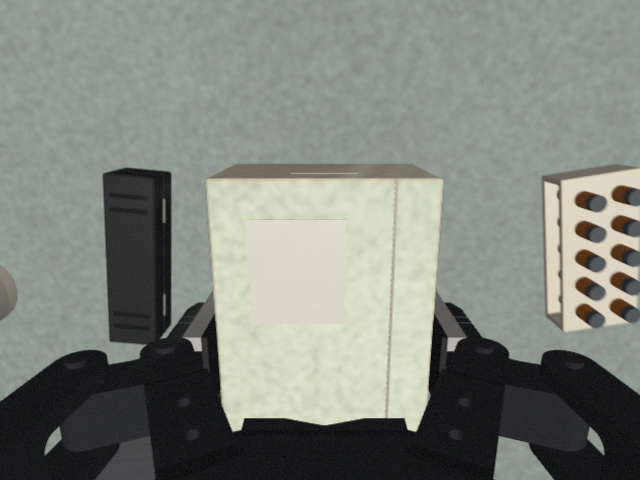

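View pics/s2c.png

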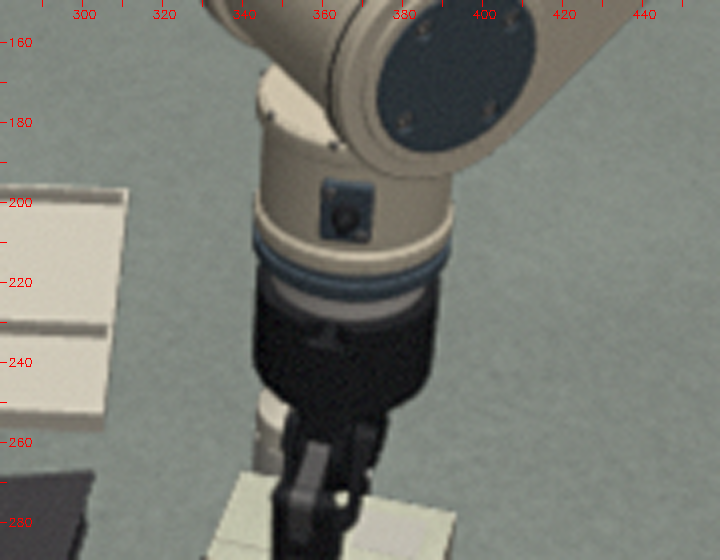

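```bash
python3 - <<'E'
from h import *
import pickle
from scipy.optimize import brentq
f=pickle.load(open("last_wrist.pkl","rb")); s=bot.read_state(); print(s['eef_pos'],s['orientation'])
uv=[(206.5,180),(443,179.5)]
z=brentq(lambda z:np.linalg.norm(np.diff(ray(f,uv,z),axis=0))-62,100,300)
P=ray(f,uv,z); print(z,P.round(1), z-38-s['eef_pos'][2]); m=P.mean(0); 
ax=np.array([np.cos(np.radians(-10)),np.sin(np.radians(-10)),0]); print("front->centre", (m+ax*50)-s['eef_pos'])
# cross-check with edge bottom
E
```

```text
[438.615928   294.20003098 181.30536035] [-8.99224119e+01  6.82759603e-02  8.00234561e+01]
215.94039548892147 [[385.  273.7 215.9]
 [395.7 334.8 215.9]] -3.3649648655795374
front->centre [ 0.97207071  1.39318042 34.63503513]
```

Request:
jog_arm --series '[[130,[-0.125,0.02,-0.247],[14.2,-5.8,0.7]],[130,[-0.125,0.02,-0.247],[14.2,-5.8,0.7]],[130,[-0.125,0.03,-0.247],[14.2,-5.8,0.7]],[130,[-0.125,0.05,-0.247],[14.2,-5.8,0.7]],[130,[-0.125,0.074,-0.247],[14.2,-5.8,0.7]],[130,[-0.125,0.074,-0.247],[14.2,-5.8,0.7]],[130,[-0.125,0.074,-0.247],[14.2,-5.8,0.7]],[130,[-0.125,0.074,-0.247],[14.2,-5.8,0.7]]]'

```text
time_s: 5.2
eef_pos: [659.6, 127.8, 104.5]
orientation: [-75.5, 0.0, 85.8]
wrist_force: [0.1, -0.2, -1.2]
grip_width: 61.4
```

```bash
python3 look.py side pics/s3.png;python3 look.py scene pics/sc3.png;  python3 - <<'E'
import cv2
from h import *
crop(cv2.imread("pics/s3.png"),"pics/s3c.png",200,200,180,160,4)
crop(cv2.imread("pics/sc3.png"),"pics/sc3c.png",300,180,180,170,4)
from p import *
plan(shelf_pt([-60,0,15]),Rshelf)
E
```

```text
from [659.9 129.3 107. ] [-75.6  -0.   85.9] w 61.3 F [-0.3  0.4 -1. ] t 5.3
to [653.5 128.9  41.4] shift [-0.0008, 0.0652, -0.0101] turn [-0.03, 0.01, 0.0] rows 1.3
```

View pics/s3c.png

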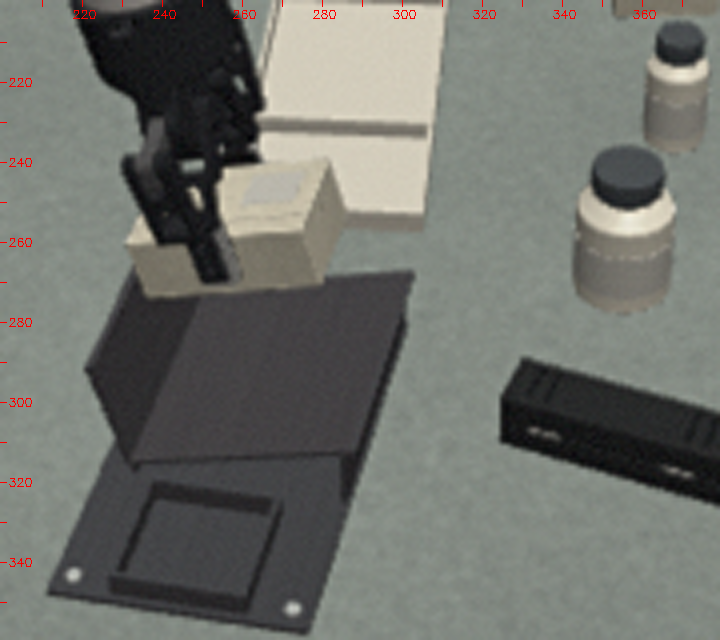

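View pics/sc3c.png

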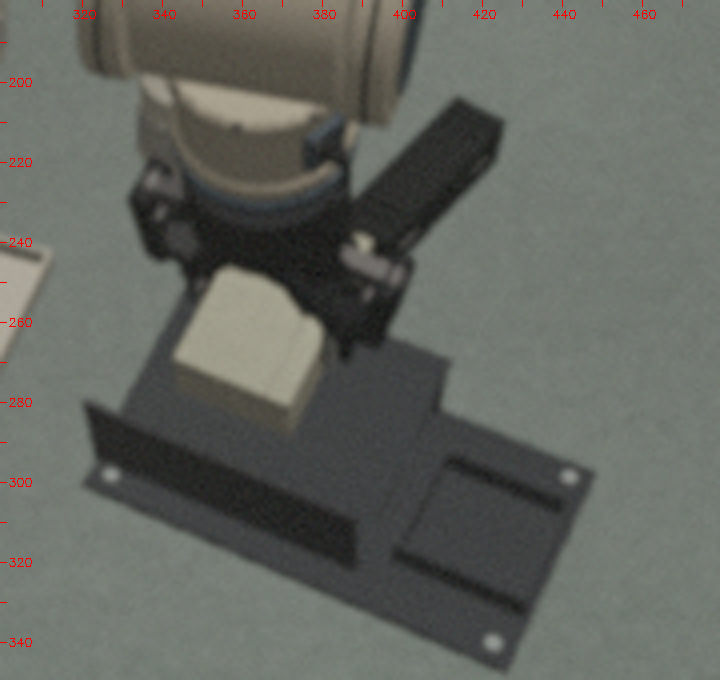

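Request:
jog_arm --series '[[130,[-0.001,0.04,-0.01],[0,0,0]],[130,[-0.001,0.065,-0.01],[0,0,0]],[130,[-0.001,0.069,-0.01],[0,0,0]],[130,[-0.001,0.071,-0.01],[0,0,0]],[130,[-0.001,0.071,-0.01],[0,0,0]]]'

```text
time_s: 5.8
eef_pos: [654.3, 129.2, 38.5]
orientation: [-75.9, -0.1, 85.9]
wrist_force: [-0.5, -0.2, -1.1]
grip_width: 61.6
```

Request:
jog_arm --series '[[130,[0,0.002,0],[0,0,0]],[130,[0,0.003,0],[0,0,0]],[130,[0,0.004,0],[0,0,0]]]'

```text
time_s: 6.1
eef_pos: [652.9, 128.6, 33.8]
orientation: [-75.9, -0.0, 85.8]
wrist_force: [-0.2, -0.5, -1.2]
grip_width: 61.6
```

Request:
jog_arm --series '[[130,[0,0.001,0],[0,0,0]],[130,[0,0.002,0],[0,0,0]],[130,[0,0.002,0],[0,0,0]]]'

```text
time_s: 6.4
eef_pos: [651.8, 128.5, 30.9]
orientation: [-75.8, -0.0, 85.8]
wrist_force: [-1.2, -0.1, -1.1]
grip_width: 61.4
```

```bash
python3 look.py side pics/s4.png;python3 look.py scene pics/sc4.png;  python3 - <<'E'
import cv2
from h import *
crop(cv2.imread("pics/s4.png"),"pics/s4c.png",200,230,130,110,6)
crop(cv2.imread("pics/sc4.png"),"pics/sc4c.png",300,220,120,110,6)
from p import *
s=bot.read_state(); print(Rs.T@(s['eef_pos']-shelf_pt([0,0,0])),s['wrist_force'])
E
```

```text
[-58.93004993  -0.51665093   4.63035871] [-0.19475179  0.02501697 -1.19636915]
```

View pics/s4c.png

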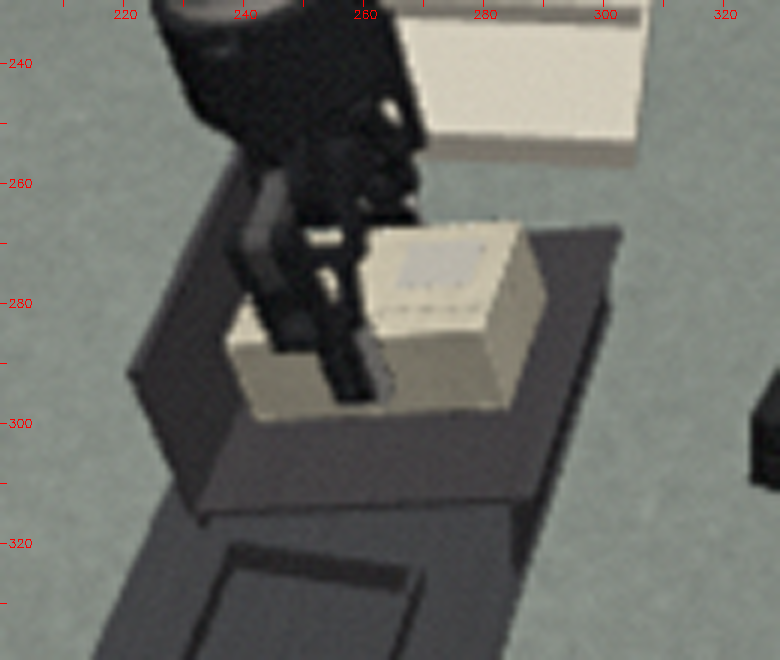

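View pics/sc4c.png

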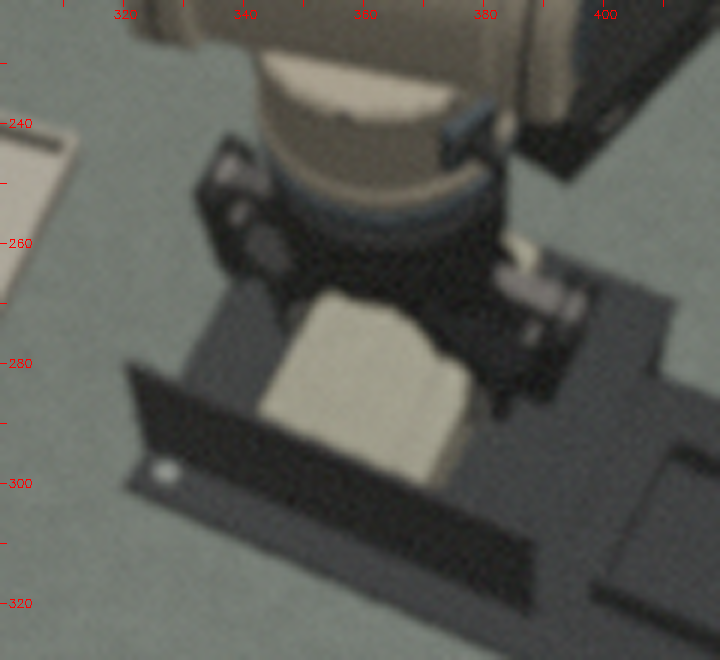

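Close, no contact yet. I lower in 1 mm steps until force shows.

Request:
jog_arm --series '[[130,[0,0.001,0],[0,0,0]],[130,[0,0.002,0],[0,0,0]],[130,[0,0.002,0],[0,0,0]]]'

```text
time_s: 6.8
eef_pos: [651.9, 128.6, 30.2]
orientation: [-75.8, -0.0, 85.8]
wrist_force: [-0.7, -0.5, 5.2]
grip_width: 61.1
```

Request:
jog_arm --series '[[130,[0,0.001,0],[0,0,0]],[130,[0,0.0015,0],[0,0,0]],[130,[0,0.0015,0],[0,0,0]]]'

```text
time_s: 7.1
eef_pos: [651.9, 128.6, 30.2]
orientation: [-75.9, -0.0, 85.8]
wrist_force: [-2.6, -2.4, 14.5]
grip_width: 61.3
```

Request:
jog_arm --series '[[130,[0,-0.0025,0],[0,0,0]],[130,[0,-0.0025,-0.004],[0,0,0]],[130,[0,-0.0025,-0.006],[0,0,0]],[130,[0,-0.0025,-0.007],[0,0,0]],[130,[0,-0.0025,-0.007],[0,0,0]]]'

```text
time_s: 7.6
eef_pos: [658.6, 128.1, 28.5]
orientation: [-75.8, -0.0, 85.8]
wrist_force: [-2.1, 0.0, 4.2]
grip_width: 61.3
```

Request:
jog_arm --series '[[130,[0,0,-0.001],[0,0,0]],[130,[0,0,-0.002],[0,0,0]],[130,[0,0,-0.002],[0,0,0]]]'

```text
time_s: 7.9
eef_pos: [660.4, 128.0, 28.1]
orientation: [-75.8, -0.0, 85.8]
wrist_force: [-2.6, 0.3, 4.6]
grip_width: 61.2
```

Request:
jog_arm --series '[[130,[0,0,-0.001],[0,0,0]],[130,[0,0,-0.002],[0,0,0]],[130,[0,0,-0.002],[0,0,0]]]'

```text
time_s: 8.2
eef_pos: [660.5, 128.0, 28.0]
orientation: [-75.5, -0.0, 85.8]
wrist_force: [-9.0, 0.3, 11.4]
grip_width: 61.5
```

Request:
jog_arm --series '[[130,[0,-0.0005,0.001],[0,0,0]],[100,[0,-0.0005,0.001],[0,0,0]],[60,[0,-0.0005,0.001],[0,0,0]],[0,[0,-0.0005,0.001],[0,0,0]],[0,[0,-0.0005,0.001],[0,0,0]],[0,[0,-0.0005,0.001],[0,0,0]]]'

```text
time_s: 8.8
eef_pos: [661.8, 127.8, 28.0]
orientation: [-75.8, -0.0, 85.8]
wrist_force: [-0.2, 0.1, 0.2]
grip_width: 85.9
```

Request:
jog_arm --series '[[0,[0,-0.04,0],[0,0,0]],[0,[0,-0.09,0],[0,0,0]],[0,[0,-0.14,0.02],[0,0,0]],[0,[0,-0.15,0.03],[0,0,0]],[0,[0,-0.15,0.03],[0,0,0]],[0,[0,-0.15,0.03],[0,0,0]]]'

```text
time_s: 9.4
eef_pos: [668.6, 127.1, 180.1]
orientation: [-75.7, -0.0, 85.9]
wrist_force: [0.4, 0.2, -0.6]
grip_width: 85.1
```

```bash
python3 look.py side pics/s5.png;python3 look.py scene pics/sc5.png; python3 look.py wrist pics/w5.png; python3 - <<'E'
import cv2
from h import *
crop(cv2.imread("pics/s5.png"),"pics/s5c.png",200,230,130,110,6)
from p import *
plan([440,100,240],down(80))
E
```

```text
from [668.1 127.  178.5] [-75.6   0.   85.8] w 85.5 F [-0.6 -0.6  0.2] t 9.55
to [440 100 240] shift [-0.0435, -0.0034, 0.2338] turn [-14.41, 5.81, -0.76] rows 4.8
```

View pics/s5c.png

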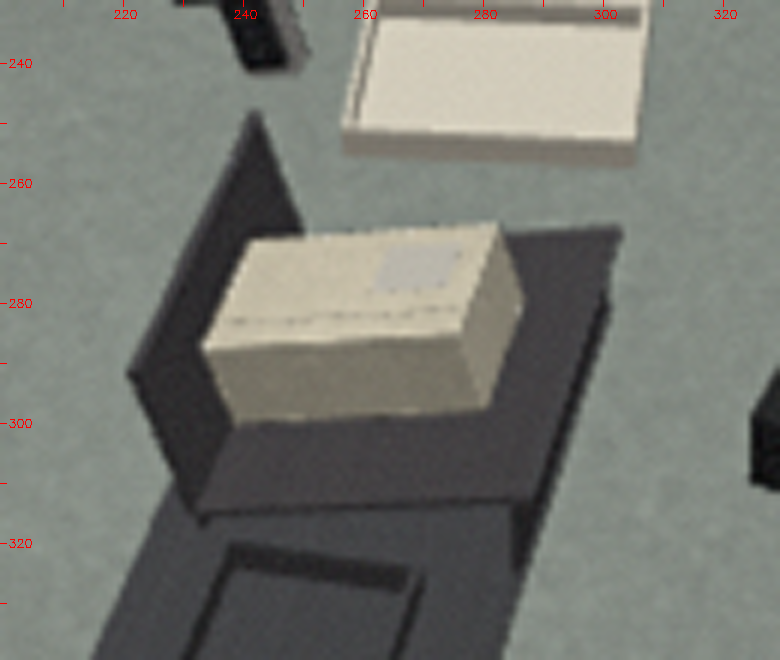

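View pics/w5.png

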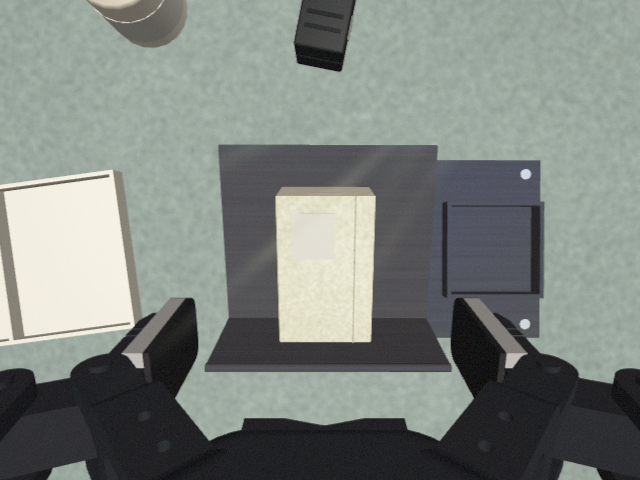

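```bash
python3 - <<'E'
from p import *
plan([451,-307,185],down(100))
E
```

```text
from [668.1 127.  178.5] [-75.6   0.   85.8] w 85.5 F [-0.6 -0.6  0.2] t 9.55
to [ 451 -307  185] shift [-0.4486, 0.04, 0.1809] turn [-14.35, -14.08, 1.75] rows 9.7
```

Request:
jog_arm --series '[[0,[-0.4486,0.04,0.1809],[-14.35,-14.1,1.75]],[0,[-0.4486,0.04,0.1809],[-14.35,-14.1,1.75]],[0,[-0.4486,0.04,0.1809],[-14.35,-14.1,1.75]],[0,[-0.4486,0.04,0.1809],[-14.35,-14.1,1.75]],[0,[-0.4486,0.04,0.1809],[-14.35,-14.1,1.75]],[0,[-0.4486,0.04,0.1809],[-14.35,-14.1,1.75]],[0,[-0.4486,0.04,0.1809],[-14.35,-14.1,1.75]],[0,[-0.4486,0.04,0.1809],[-14.35,-14.1,1.75]]]'

```text
time_s: 10.35
eef_pos: [488.5, -231.8, 184.1]
orientation: [-90.1, -0.1, 100.0]
wrist_force: [0.5, -0.4, -0.3]
grip_width: 85.6
```

```bash
python3 - <<'E'
from p import *
plan([451,-307,185],down(100))
E
```

```text
from [ 488.5 -231.8  184.1] [-90.1  -0.1 100. ] w 85.6 F [ 0.5 -0.4 -0.3] t 10.35
to [ 451 -307  185] shift [-0.0675, -0.0011, 0.0501] turn [0.11, 0.03, 0.08] rows 1.7
```

Request:
jog_arm --series '[[0,[-0.0665,0,0.049],[0,0,0]],[0,[-0.0665,0,0.049],[0,0,0]],[0,[-0.0665,0,0.049],[0,0,0]],[0,[-0.0665,0,0.049],[0,0,0]],[0,[-0.0665,0,0.049],[0,0,0]]]'

```text
time_s: 10.85
eef_pos: [453.5, -303.6, 184.4]
orientation: [-90.2, -0.1, 100.0]
wrist_force: [0.7, 0.9, -0.3]
grip_width: 85.6
```

```bash
python3 look.py wrist pics/w6.png
```

```text
(no output)
```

View pics/w6.png

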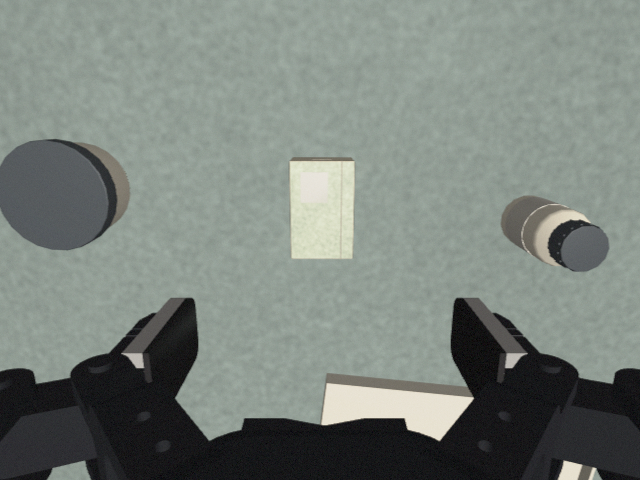

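Small carton top corners at about (290,159), (354,159), (353,259), (291,259).

```bash
python3 - <<'E'
from h import *
import pickle
f=pickle.load(open("last_wrist.pkl","rb"))
P=ray(f,[(290.5,159.5),(354,159.5),(352.5,259),(291,259)],30); print(P.mean(0)); 
d=P[0]-P[3]; print(np.degrees(np.arctan2(d[1],d[0])),np.linalg.norm(P-np.roll(P,1,0),axis=1))
m=P.mean(0)
from p import *
plan([(m[0]+450.8)/2,(m[1]-307.2)/2,1],down(100))
E
```

```text
[ 451.05193624 -305.18824395   30.        ]
-170.89589966378043 [72.65598295 44.04969283 72.65803486 45.42412853]
from [ 453.8 -303.4  184.6] [-9.020e+01 -1.000e-01  1.001e+02] w 85.0 F [-0.5 -0.7  1. ] t 10.9
to [ 450.9 -306.2    1. ] shift [-0.0025, 0.1836, 0.0039] turn [0.17, 0.09, 0.06] rows 3.7
```

Request:
jog_arm --series '[[0,[-0.0025,0.05,0.0037],[0,0,0]],[0,[-0.0025,0.1,0.0037],[0,0,0]],[0,[-0.0025,0.145,0.0037],[0,0,0]],[0,[-0.0025,0.17,0.0037],[0,0,0]],[0,[-0.0025,0.183,0.0037],[0,0,0]],[0,[-0.0025,0.183,0.0037],[0,0,0]]]'

```text
time_s: 11.5
eef_pos: [450.7, -306.1, 0.8]
orientation: [-90.1, -0.1, 100.1]
wrist_force: [-0.3, 0.1, 0.5]
grip_width: 85.4
```

Request:
jog_arm --series '[[160,[0,0,0],[0,0,0]],[160,[0,0,0],[0,0,0]],[160,[0,0,0],[0,0,0]],[160,[0,0,0],[0,0,0]],[160,[0,0,0],[0,0,0]],[160,[0,0,0],[0,0,0]],[160,[0,0,0],[0,0,0]]]' --force 40

```text
time_s: 12.2
eef_pos: [452.0, -308.1, 4.0]
orientation: [-90.3, 0.1, 100.0]
wrist_force: [-0.1, 1.8, 4.6]
grip_width: 45.2
```

Request:
jog_arm --series '[[165,[0,-0.03,0],[0,0,0]],[165,[0,-0.08,0],[0,0,0]],[165,[0,-0.13,0],[0,0,0]],[165,[0,-0.18,0],[0,0,0]],[165,[0,-0.19,0],[0,0,0]],[165,[0,-0.19,0],[0,0,0]]]'

```text
time_s: 12.8
eef_pos: [451.5, -308.5, 195.3]
orientation: [-90.5, 0.3, 100.0]
wrist_force: [-0.6, -0.0, -2.0]
grip_width: 45.3
```

```bash
python3 look.py wrist pics/w7.png; python3 - <<'E'
from p import *
plan(shelf_pt([-60,0,120]),Rshelf)
E
```

```text
from [ 450.4 -307.7  193.1] [-90.3   0.1 100. ] w 45.2 F [ 0.6 -0.3 -1.6] t 12.85
to [679.4 127.  143.1] shift [0.3884, 0.051, -0.3009] turn [14.57, 14.07, -1.82] rows 9.9
```

View pics/w7.png

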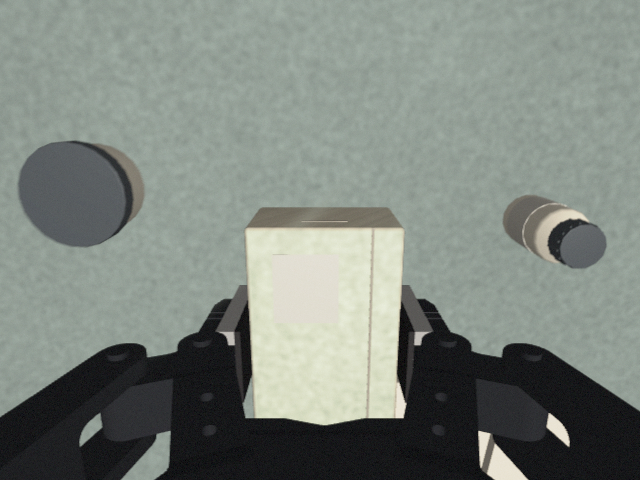

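```bash
python3 - <<'E'
from h import *
import pickle
from scipy.optimize import brentq
f=pickle.load(open("last_wrist.pkl","rb")); s=bot.read_state()
uv=[(246.5,228),(403,228)]
for w in (45.2,46):
    z=brentq(lambda z:np.linalg.norm(np.diff(ray(f,uv,z),axis=0))-w,100,300)
    m=ray(f,uv,z).mean(0); y=np.radians(100); zt=np.array([-np.sin(y),np.cos(y),0]); xt=np.array([np.cos(y),np.sin(y),0])
    d=m-s['eef_pos']; print("bottom rel TCP",d[2]-30,"far end along -x? zt",d@zt,"xt",d@xt)
E
```

```text
bottom rel TCP -3.7247279554238446 far end along -x? zt 34.67905301257687 xt -0.53609477196308
bottom rel TCP -5.82040308208326 far end along -x? zt 34.13342068667952 xt -0.5433944294836204
```

Request:
jog_arm --series '[[165,[0.388,0.051,-0.301],[14.5,14.1,-1.8]],[165,[0.388,0.051,-0.301],[14.5,14.1,-1.8]],[165,[0.388,0.051,-0.301],[14.5,14.1,-1.8]],[165,[0.388,0.051,-0.301],[14.5,14.1,-1.8]],[165,[0.388,0.051,-0.301],[14.5,14.1,-1.8]],[165,[0.388,0.051,-0.301],[14.5,14.1,-1.8]],[165,[0.388,0.051,-0.301],[14.5,14.1,-1.8]],[165,[0.388,0.051,-0.301],[14.5,14.1,-1.8]]]'

```text
time_s: 13.65
eef_pos: [631.5, 39.6, 149.4]
orientation: [-75.4, -0.0, 85.8]
wrist_force: [-0.2, -1.6, -1.0]
grip_width: 45.6
```

```bash
python3 - <<'E'
from p import *
plan(shelf_pt([-55,-0.7,100]),Rshelf)
E
```

```text
from [631.5  39.6 149.4] [-75.4  -0.   85.8] w 45.6 F [-0.2 -1.6 -1. ] t 13.65
to [679.2 126.4 122.5] shift [0.09, 0.0156, -0.0468] turn [-0.3, -0.01, 0.02] rows 2.1
```

Request:
jog_arm --series '[[165,[0.09,0.0156,-0.0468],[0,0,0]],[165,[0.09,0.0156,-0.0468],[0,0,0]],[165,[0.09,0.0156,-0.0468],[0,0,0]],[165,[0.09,0.0156,-0.0468],[0,0,0]],[165,[0.09,0.0156,-0.0468],[0,0,0]],[165,[0.09,0.0156,-0.0468],[0,0,0]]]'

```text
time_s: 14.25
eef_pos: [679.7, 123.0, 125.5]
orientation: [-75.6, -0.0, 85.8]
wrist_force: [0.6, -0.3, -0.7]
grip_width: 45.4
```

```bash
python3 look.py side pics/s8.png; python3 look.py scene pics/sc8.png; python3 - <<'E'
from p import *
import cv2
from h import crop
crop(cv2.imread("pics/s8.png"),"pics/s8c.png",200,200,130,130,5)
plan(shelf_pt([-46,-0.7,48]),Rshelf)
s=bot.read_state(); print(Rs.T@(s['eef_pos']-shelf_pt([0,0,0])))
E
```

```text
from [680.1 123.1 126.3] [-75.6  -0.1  85.7] w 45.1 F [ 0.4  0.9 -1.2] t 14.35
to [675.1 126.7  69.9] shift [0.0031, 0.0559, -0.0089] turn [-0.04, -0.1, 0.08] rows 1.1
[-54.84636747  -3.83750455 103.94813011]
```

View pics/s8c.png

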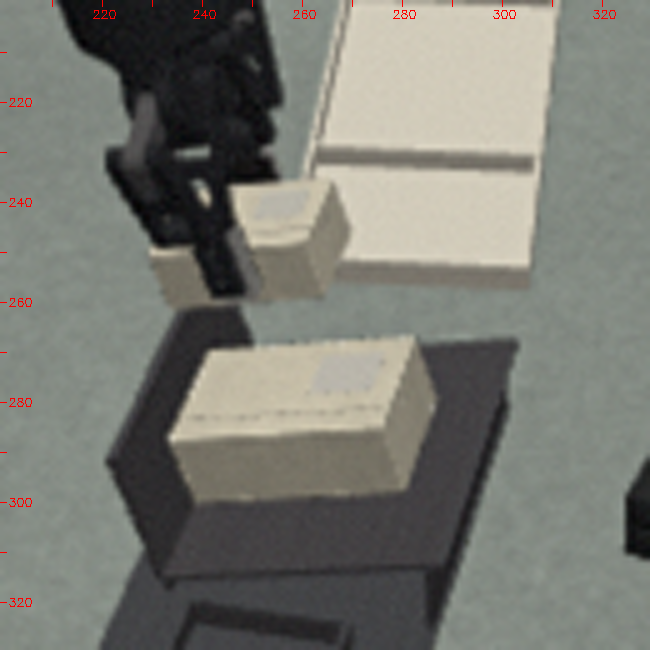

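Request:
jog_arm --series '[[165,[0.003,0.03,-0.006],[0,0,0]],[165,[0.003,0.05,-0.008],[0,0,0]],[165,[0.003,0.056,-0.008],[0,0,0]],[165,[0.003,0.056,-0.008],[0,0,0]]]'

```text
time_s: 14.75
eef_pos: [673.7, 127.3, 69.3]
orientation: [-75.5, -0.0, 85.8]
wrist_force: [0.2, -0.0, -0.3]
grip_width: 45.2
```

Request:
jog_arm --series '[[165,[0,0.001,0],[0,0,0]],[165,[0,0.002,0],[0,0,0]],[165,[0,0.002,0],[0,0,0]]]'

```text
time_s: 15.05
eef_pos: [674.6, 128.0, 68.8]
orientation: [-75.7, -0.1, 85.8]
wrist_force: [0.2, 0.1, -1.5]
grip_width: 45.1
```

Request:
jog_arm --series '[[165,[0,0.001,0],[0,0,0]],[165,[0,0.002,0],[0,0,0]],[165,[0,0.002,0],[0,0,0]]]'

```text
time_s: 15.35
eef_pos: [673.3, 128.1, 65.8]
orientation: [-75.6, -0.1, 85.8]
wrist_force: [0.2, -0.4, -0.6]
grip_width: 45.3
```

```bash
python3 - <<'E'
from p import *
s=bot.read_state(); print(Rs.T@(s['eef_pos']-shelf_pt([0,0,0])),s['wrist_force'])
E
```

```text
[-46.84054519   0.58583732  43.53711226] [ 0.1806198  -0.37042036 -0.57590827]
```

Request:
jog_arm --series '[[165,[-0.001,0.001,0],[0,0,0]],[165,[-0.001,0.002,0],[0,0,0]],[165,[-0.001,0.002,0],[0,0,0]]]'

```text
time_s: 15.65
eef_pos: [673.0, 127.0, 64.1]
orientation: [-75.6, -0.0, 85.8]
wrist_force: [-0.5, -0.3, 2.2]
grip_width: 45.2
```

Request:
jog_arm --series '[[165,[0,0.001,0],[0,0,0]],[165,[0,0.001,0],[0,0,0]],[165,[0,0.001,0],[0,0,0]]]'

```text
time_s: 15.95
eef_pos: [673.0, 127.0, 64.0]
orientation: [-75.7, -0.0, 85.8]
wrist_force: [-2.0, -0.8, 6.5]
grip_width: 45.5
```

Request:
jog_arm --series '[[165,[0,-0.0015,-0.003],[0,0,0]],[165,[0,-0.0015,-0.006],[0,0,0]],[165,[0,-0.0015,-0.006],[0,0,0]]]'

```text
time_s: 16.25
eef_pos: [679.2, 126.6, 62.5]
orientation: [-75.7, -0.1, 85.8]
wrist_force: [1.2, -0.3, 0.4]
grip_width: 45.3
```

Request:
jog_arm --series '[[165,[0,0,-0.001],[0,0,0]],[165,[0,0,-0.002],[0,0,0]],[165,[0,0,-0.002],[0,0,0]]]'

```text
time_s: 16.55
eef_pos: [680.7, 126.5, 62.2]
orientation: [-75.6, -0.1, 85.8]
wrist_force: [-0.1, -0.6, -1.3]
grip_width: 45.3
```

Request:
jog_arm --series '[[165,[0,0,-0.001],[0,0,0]],[165,[0,0,-0.002],[0,0,0]],[165,[0,0,-0.002],[0,0,0]]]'

```text
time_s: 16.85
eef_pos: [682.4, 126.4, 61.8]
orientation: [-75.6, -0.1, 85.8]
wrist_force: [-1.7, 0.6, -0.3]
grip_width: 45.1
```

```bash
python3 - <<'E'
from p import *
s=bot.read_state(); print(Rs.T@(s['eef_pos']-shelf_pt([0,0,0])),s['wrist_force'])
E
```

```text
[-36.92713116  -0.4239582   41.97537919] [-1.71764226  0.59060231 -0.28138135]
```

Request:
jog_arm --series '[[165,[0,0,-0.001],[0,0,0]],[165,[0,0,-0.0015],[0,0,0]],[165,[0,0,-0.0015],[0,0,0]]]'

```text
time_s: 17.15
eef_pos: [682.4, 126.4, 61.8]
orientation: [-75.4, -0.0, 85.8]
wrist_force: [-7.0, 0.3, 5.2]
grip_width: 45.1
```

Request:
jog_arm --series '[[165,[0,0.001,0.0008],[0,0,0]],[140,[0,0.001,0.0008],[0,0,0]],[80,[0,0.001,0.0008],[0,0,0]],[0,[0,0.001,0.0008],[0,0,0]],[0,[0,0.001,0.0008],[0,0,0]],[0,[0,0.001,0.0008],[0,0,0]]]'

```text
time_s: 17.75
eef_pos: [683.3, 126.3, 60.7]
orientation: [-75.7, -0.1, 85.8]
wrist_force: [0.6, -1.0, 0.1]
grip_width: 85.7
```

Request:
jog_arm --series '[[0,[0,-0.04,0],[0,0,0]],[0,[0,-0.09,0],[0,0,0]],[0,[0,-0.12,0.02],[0,0,0]],[0,[0,-0.12,0.03],[0,0,0]],[0,[0,-0.12,0.03],[0,0,0]],[0,[0,-0.12,0.03],[0,0,0]]]'

```text
time_s: 18.35
eef_pos: [683.0, 126.1, 183.3]
orientation: [-75.5, -0.0, 85.9]
wrist_force: [-0.2, 0.2, -0.7]
grip_width: 85.3
```

```bash
python3 look.py side pics/s9.png;python3 look.py scene pics/sc9.png; python3 look.py wrist pics/w9.png; python3 - <<'E'
import cv2
from h import *
crop(cv2.imread("pics/s9.png"),"pics/s9c.png",200,230,130,110,6)
from p import *
plan([500,-60,220],down(90))
plan([436.2,-147.5,200],down(100))
E
```

```text
from [683.2 126.  182.7] [-75.5  -0.   85.8] w 85.5 F [-0.1 -0.2  0.4] t 18.5
to [500 -60 220] shift [-0.1988, 0.0062, 0.1732] turn [-14.5, -4.14, 0.55] rows 5.3
from [683.2 126.  182.7] [-75.5  -0.   85.8] w 85.5 F [-0.1 -0.2  0.4] t 18.5
to [ 436.2 -147.5  200. ] shift [-0.2907, 0.0399, 0.2237] turn [-14.43, -14.08, 1.81] rows 7.4
```

View pics/s9c.png

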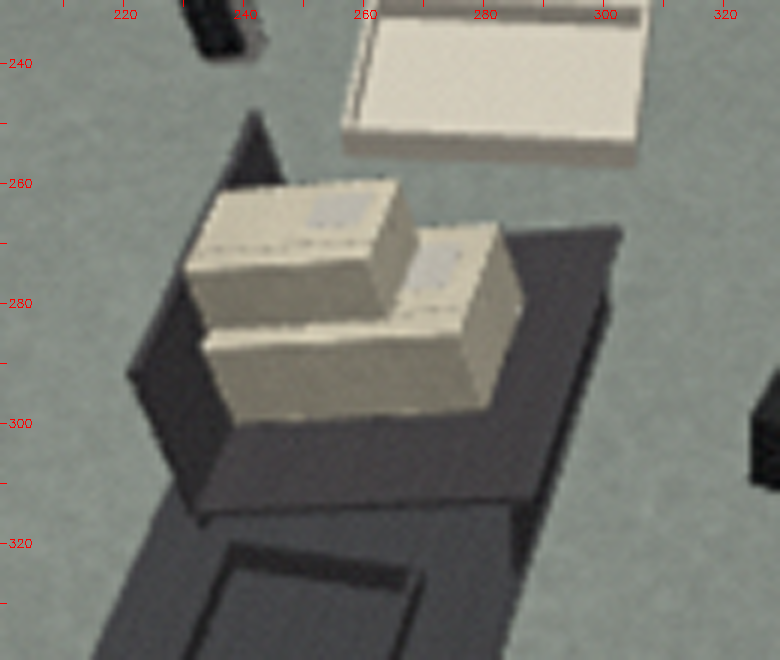

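View pics/w9.png

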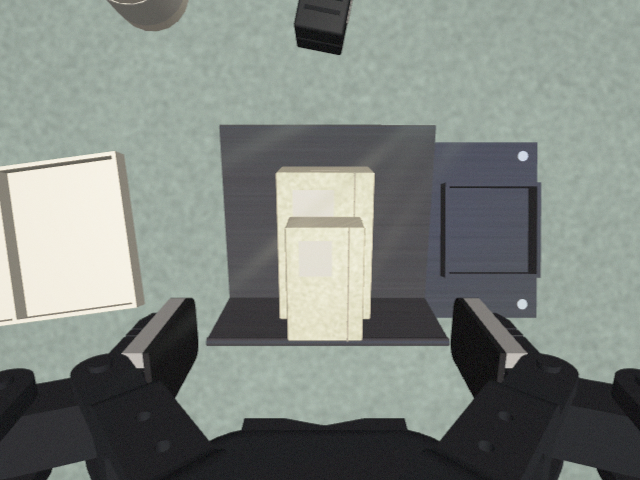

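```bash
python3 - <<'E'
from p import *
plan([436.2,-147.5,200],down(0))
E
```

```text
from [683.2 126.  182.7] [-75.5  -0.   85.8] w 85.5 F [-0.1 -0.2  0.4] t 18.5
to [ 436.2 -147.5  200. ] shift [-0.2907, 0.0399, 0.2237] turn [-11.7, 85.34, -10.85] rows 10.1
```

Request:
jog_arm --series '[[0,[-0.29,0.04,0.224],[-11.7,85.3,-10.85]],[0,[-0.29,0.04,0.224],[-11.7,85.3,-10.85]],[0,[-0.29,0.04,0.224],[-11.7,85.3,-10.85]],[0,[-0.29,0.04,0.224],[-11.7,85.3,-10.85]],[0,[-0.29,0.04,0.224],[-11.7,85.3,-10.85]],[0,[-0.29,0.04,0.224],[-11.7,85.3,-10.85]],[0,[-0.29,0.04,0.224],[-11.7,85.3,-10.85]],[0,[-0.29,0.04,0.224],[-11.7,85.3,-10.85]]]'

```text
time_s: 19.3
eef_pos: [433.3, -148.6, 200.4]
orientation: [-87.3, 1.8, 17.3]
wrist_force: [-0.2, -0.4, 0.6]
grip_width: 85.3
```

```bash
python3 - <<'E'
from p import *
plan([436.2,-147.5,200],down(0))
E
```

```text
from [ 433.3 -148.6  200.4] [-87.3   1.8  17.3] w 85.3 F [-0.2 -0.4  0.6] t 19.3
to [ 436.2 -147.5  200. ] shift [0.0031, 0.0003, 0.0002] turn [-2.43, 17.28, -2.2] rows 2.0
```

Request:
jog_arm --series '[[0,[0.003,0,0],[-2.3,17,-2.1]],[0,[0.003,0,0],[-2.3,17,-2.1]],[0,[0.003,0,0],[-2.3,17,-2.1]],[0,[0.003,0,0],[-2.3,17,-2.1]],[0,[0.003,0,0],[-2.3,17,-2.1]]]'

```text
time_s: 19.8
eef_pos: [439.5, -145.7, 200.7]
orientation: [-89.8, 0.0, 1.0]
wrist_force: [-0.3, 0.3, -0.2]
grip_width: 85.5
```

```bash
python3 look.py wrist pics/w10.png; python3 - <<'E'
from p import *
plan([436.2,-147.5,20],down(0))
E
```

```text
from [ 439.5 -145.6  200.7] [-89.8   0.    0.9] w 85.3 F [-0.8  0.3  0.5] t 19.85
to [ 436.2 -147.5   20. ] shift [-0.0032, 0.1807, -0.0023] turn [-0.17, 0.92, -0.04] rows 3.6
```

View pics/w10.png

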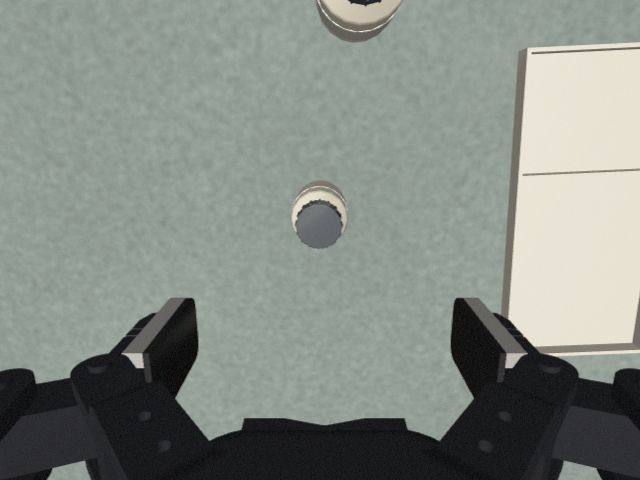

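```bash
python3 - <<'E'
from h import *
import pickle
f=pickle.load(open("last_wrist.pkl","rb"))
print(ray(f,[(319.5,225)],80), ray(f,[(360,-7)],88))
from p import *
m=ray(f,[(319.5,225)],80)[0]
plan([(m[0]+436.2)/2,(m[1]-147.5)/2,20],down(0))
E
```

```text
[[ 436.55911534 -144.13708468   80.        ]] [[456.9054076  -12.35892291  88.        ]]
from [ 439.5 -145.6  200.7] [-89.8   0.    0.9] w 85.3 F [-0.8  0.3  0.5] t 19.85
to [ 436.4 -145.8   20. ] shift [-0.003, 0.1807, -0.0007] turn [-0.17, 0.92, -0.04] rows 3.6
```

Request:
jog_arm --series '[[0,[-0.003,0.05,-0.0005],[0,0.9,0]],[0,[-0.003,0.1,-0.0005],[0,0.9,0]],[0,[-0.003,0.145,-0.0005],[0,0.9,0]],[0,[-0.003,0.17,-0.0005],[0,0.9,0]],[0,[-0.003,0.18,-0.0005],[0,0.9,0]],[0,[-0.003,0.18,-0.0005],[0,0.9,0]]]'

```text
time_s: 20.45
eef_pos: [435.8, -145.5, 19.9]
orientation: [-89.8, 0.1, -0.1]
wrist_force: [0.5, 0.4, 0.2]
grip_width: 85.6
```

Request:
jog_arm --series '[[175,[0,0,0],[0,0,0]],[175,[0,0,0],[0,0,0]],[175,[0,0,0],[0,0,0]],[175,[0,0,0],[0,0,0]],[175,[0,0,0],[0,0,0]],[175,[0,0,0],[0,0,0]],[175,[0,0,0],[0,0,0]]]' --force 40

```text
time_s: 21.15
eef_pos: [437.1, -146.1, 22.4]
orientation: [-89.9, -0.1, -0.1]
wrist_force: [-1.9, 0.3, 8.6]
grip_width: 39.1
```

Request:
jog_arm --series '[[180,[0,-0.02,0],[0,0,0]],[180,[0,-0.06,0],[0,0,0]],[180,[0,-0.11,0],[0,0,0]],[180,[0,-0.16,0],[0,0,0]],[180,[0,-0.16,0],[0,0,0]],[180,[0,-0.16,0],[0,0,0]]]'

```text
time_s: 21.75
eef_pos: [437.0, -146.5, 182.9]
orientation: [-89.9, -0.2, -0.1]
wrist_force: [0.6, -0.3, -1.2]
grip_width: 38.8
```

```bash
python3 look.py wrist pics/w11.png;python3 look.py side pics/s11.png; python3 - <<'E'
from p import *
import cv2
from h import crop
crop(cv2.imread("pics/s11.png"),"pics/s11c.png",300,100,150,150,5)
yr=np.degrees(rk[2])
plan(rack_pt([0,80,180]),down(yr))
E
```

```text
from [ 435.4 -145.9  180.5] [-89.8   0.1  -0.1] w 39.2 F [-0.2 -1.  -1.2] t 21.85
to [664.9 253.4 180. ] shift [0.2285, 0.0014, 0.3999] turn [-0.17, 4.0, -0.07] rows 9.2
```

View pics/w11.png

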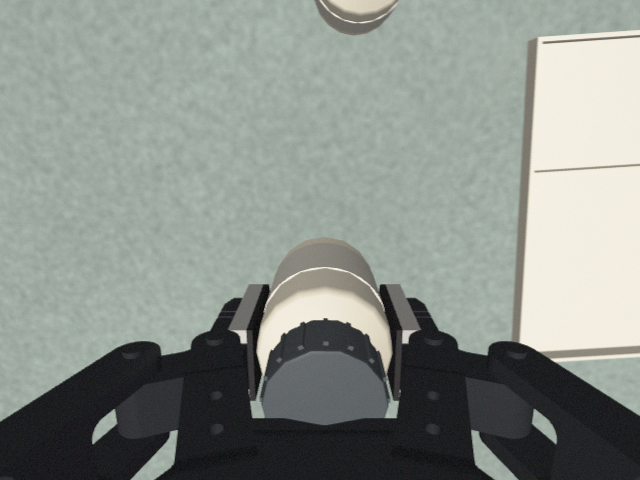

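View pics/s11c.png

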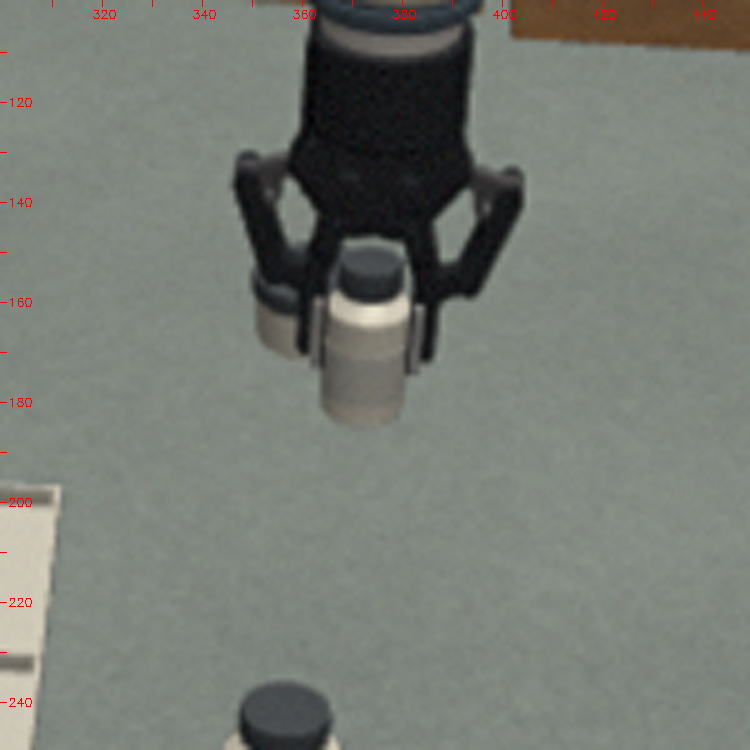

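Request:
jog_arm --series '[[180,[0.2285,0.001,0.4],[0,4,0]],[180,[0.2285,0.001,0.4],[0,4,0]],[180,[0.2285,0.001,0.4],[0,4,0]],[180,[0.2285,0.001,0.4],[0,4,0]],[180,[0.2285,0.001,0.4],[0,4,0]],[180,[0.2285,0.001,0.4],[0,4,0]],[180,[0.2285,0.001,0.4],[0,4,0]],[180,[0.2285,0.001,0.4],[0,4,0]]]'

```text
time_s: 22.65
eef_pos: [634.9, 202.3, 178.2]
orientation: [-89.9, 0.2, -4.1]
wrist_force: [0.2, -0.6, 0.6]
grip_width: 39.1
```

```bash
python3 - <<'E'
from p import *
plan(rack_pt([0,80,120]),down(np.degrees(rk[2])))
E
```

```text
from [634.9 202.3 178.2] [-89.9   0.2  -4.1] w 39.1 F [ 0.2 -0.6  0.6] t 22.65
to [664.9 253.4 120. ] shift [0.0265, 0.0581, 0.053] turn [-0.05, 0.02, -0.25] rows 1.7
```

Request:
jog_arm --series '[[180,[0.0262,0.02,0.053],[0,0,0]],[180,[0.0262,0.03,0.053],[0,0,0]],[180,[0.0262,0.05,0.053],[0,0,0]],[180,[0.0262,0.058,0.053],[0,0,0]],[180,[0.0262,0.058,0.053],[0,0,0]],[180,[0.0262,0.058,0.053],[0,0,0]]]'

```text
time_s: 23.25
eef_pos: [665.1, 250.9, 122.7]
orientation: [-89.9, 0.1, -4.2]
wrist_force: [0.2, 0.2, 0.4]
grip_width: 39.1
```

```bash
python3 look.py wrist pics/w12.png;python3 look.py side pics/s12.png; python3 - <<'E'
from p import *
import cv2
from h import crop
crop(cv2.imread("pics/s12.png"),"pics/s12c.png",190,220,150,150,5)
plan(rack_pt([0,80,35]),down(np.degrees(rk[2])))
E
```

```text
from [666.  251.3 124.1] [-89.8  -0.   -4.2] w 39.0 F [-0.  -0.3  0.2] t 23.35
to [664.9 253.4  35. ] shift [-0.0013, 0.0891, 0.0017] turn [-0.18, -0.04, 0.05] rows 1.8
```

View pics/w12.png

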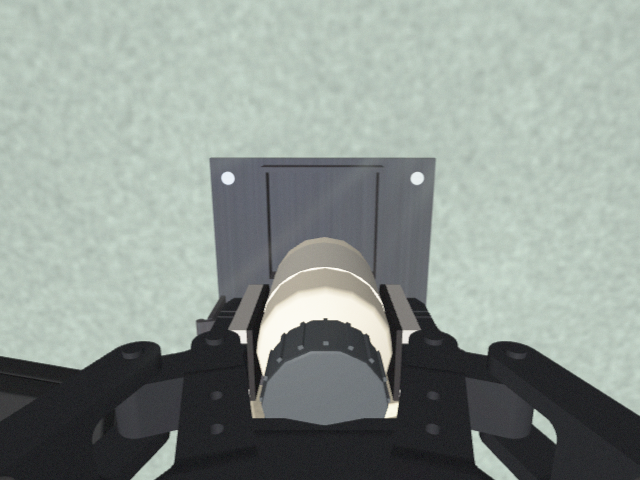

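View pics/s12c.png

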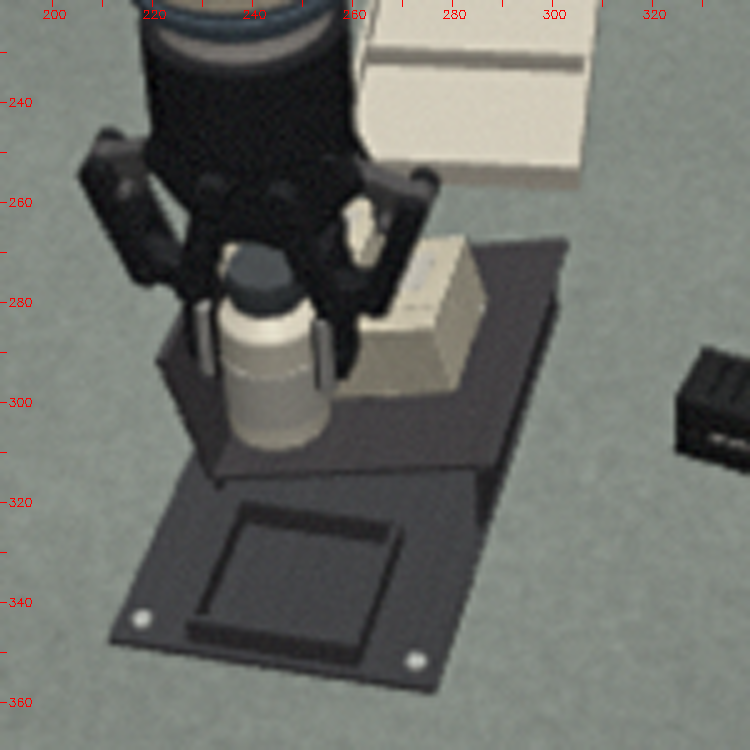

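Request:
jog_arm --series '[[180,[-0.0013,0.04,0.0017],[0,0,0]],[180,[-0.0013,0.075,0.0017],[0,0,0]],[180,[-0.0013,0.089,0.0017],[0,0,0]],[180,[-0.0013,0.089,0.0017],[0,0,0]],[180,[-0.0013,0.089,0.0017],[0,0,0]]]'

```text
time_s: 23.85
eef_pos: [665.3, 254.0, 35.5]
orientation: [-89.8, -0.1, -4.1]
wrist_force: [0.2, -0.2, -0.0]
grip_width: 39.1
```

Request:
jog_arm --series '[[180,[0,0.002,0],[0,0,0]],[180,[0,0.004,0],[0,0,0]],[180,[0,0.005,0],[0,0,0]],[180,[0,0.005,0],[0,0,0]]]'

```text
time_s: 24.25
eef_pos: [664.4, 253.9, 29.4]
orientation: [-89.8, -0.0, -4.1]
wrist_force: [-0.6, 0.3, -0.9]
grip_width: 39.1
```

Request:
jog_arm --series '[[180,[0,0.001,0],[0,0,0]],[180,[0,0.002,0],[0,0,0]],[180,[0,0.002,0],[0,0,0]]]'

```text
time_s: 24.55
eef_pos: [664.1, 253.8, 26.9]
orientation: [-89.9, 0.0, -4.1]
wrist_force: [0.1, -0.3, -0.7]
grip_width: 39.4
```

Request:
jog_arm --series '[[180,[0,0.001,0],[0,0,0]],[180,[0,0.002,0],[0,0,0]],[180,[0,0.002,0],[0,0,0]]]'

```text
time_s: 24.85
eef_pos: [664.3, 253.9, 26.5]
orientation: [-89.9, 0.0, -4.1]
wrist_force: [-5.2, -1.4, 10.5]
grip_width: 39.2
```

Request:
jog_arm --series '[[180,[0,-0.001,0],[0,0,0]],[150,[0,-0.001,0],[0,0,0]],[110,[0,-0.001,0],[0,0,0]],[60,[0,-0.001,0],[0,0,0]],[30,[0,-0.001,0],[0,0,0]],[30,[0,-0.001,0],[0,0,0]]]'

```text
time_s: 25.45
eef_pos: [664.2, 253.8, 25.8]
orientation: [-89.9, 0.0, -4.1]
wrist_force: [0.1, -0.4, -0.8]
grip_width: 75.2
```

Request:
jog_arm --series '[[0,[0,-0.04,0],[0,0,0]],[0,[0,-0.09,0],[0,0,0]],[0,[0,-0.14,0],[0,0,0]],[0,[0,-0.175,0],[0,0,0]],[0,[0,-0.175,0],[0,0,0]],[0,[0,-0.175,0],[0,0,0]]]'

```text
time_s: 26.05
eef_pos: [664.6, 253.5, 202.0]
orientation: [-89.8, -0.1, -4.1]
wrist_force: [-0.5, -0.1, -0.3]
grip_width: 85.3
```

```bash
python3 look.py wrist pics/w13.png;python3 look.py side pics/s13.png; python3 - <<'E'
from p import *
import cv2
from h import crop
crop(cv2.imread("pics/s13.png"),"pics/s13c.png",190,220,150,150,5)
plan([452.4,149.3,200],down(75))
E
```

```text
from [663.2 253.  199.3] [-89.9   0.2  -4.1] w 85.1 F [-0.9  0.5 -0.6] t 26.15
to [452.4 149.3 200. ] shift [-0.2028, -0.0003, -0.1186] turn [-0.18, -79.13, -0.08] rows 9.2
```

View pics/s13c.png

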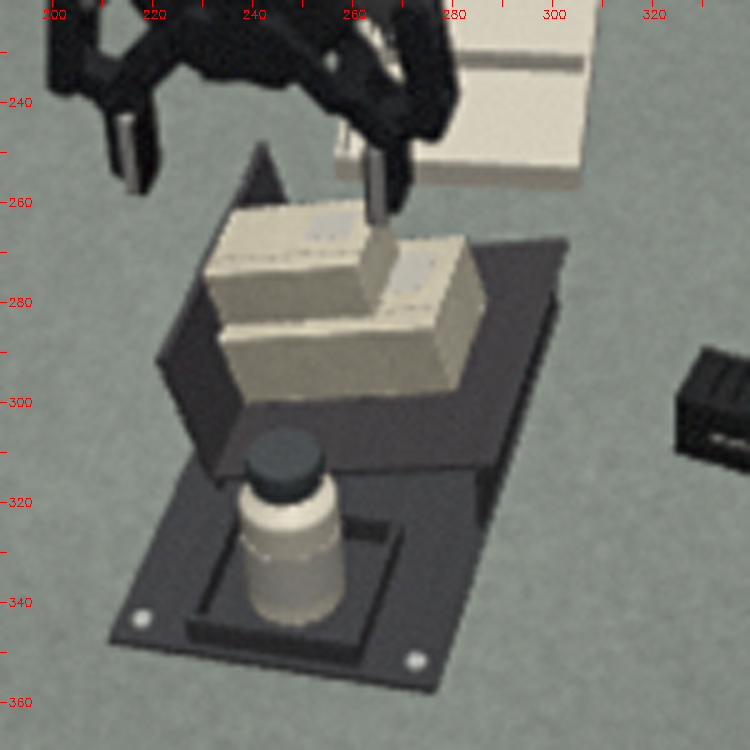

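Request:
jog_arm --series '[[0,[-0.202,0,-0.118],[0,-79,0]],[0,[-0.202,0,-0.118],[0,-79,0]],[0,[-0.202,0,-0.118],[0,-79,0]],[0,[-0.202,0,-0.118],[0,-79,0]],[0,[-0.202,0,-0.118],[0,-79,0]],[0,[-0.202,0,-0.118],[0,-79,0]],[0,[-0.202,0,-0.118],[0,-79,0]],[0,[-0.202,0,-0.118],[0,-79,0]]]'

```text
time_s: 26.95
eef_pos: [453.0, 149.8, 199.4]
orientation: [-89.8, -0.0, 65.0]
wrist_force: [-0.2, -0.4, 0.5]
grip_width: 85.4
```

Request:
jog_arm --series '[[0,[0,0,0],[0,-8,0]],[0,[0,0,0],[0,-10,0]],[0,[0,0,0],[0,-10,0]],[0,[0,0,0],[0,-10,0]]]'

```text
time_s: 27.35
eef_pos: [453.6, 150.0, 199.7]
orientation: [-89.8, -0.1, 74.5]
wrist_force: [0.2, -0.3, -0.3]
grip_width: 85.4
```

```bash
python3 look.py wrist pics/w14.png; python3 - <<'E'
from p import *
plan([452.4,149.3,3],down(75))
E
```

```text
from [453.8 150.1 200. ] [-89.9  -0.1  74.6] w 85.2 F [-0.1  0.4  0.2] t 27.4
to [452.4 149.3   3. ] shift [-0.0014, 0.197, 0.0006] turn [-0.14, -0.45, 0.09] rows 3.9
```

View pics/w14.png

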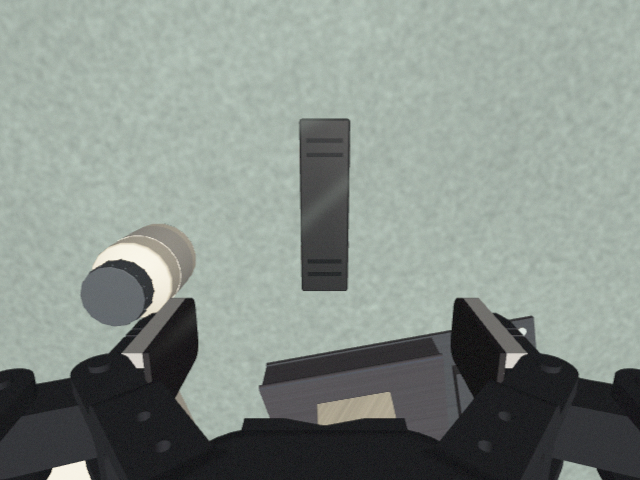

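```bash
python3 - <<'E'
from h import *
import pickle
f=pickle.load(open("last_wrist.pkl","rb"))
P=ray(f,[(299.5,119),(350,119.5),(347.5,290.5),(302,290.5)],36); m=P.mean(0);print(m)
d=P[0]-P[3]; print(np.degrees(np.arctan2(d[1],d[0])),np.linalg.norm(P-np.roll(P,1,0),axis=1))
from p import *
plan([(m[0]+452.4)/2,(m[1]+149.3)/2,3],down(75))
E
```

```text
[451.12568981 151.58387158  36.        ]
164.515821968469 [128.53776634  35.30866108 128.2122293   35.35028932]
from [453.8 150.1 200. ] [-89.9  -0.1  74.6] w 85.2 F [-0.1  0.4  0.2] t 27.4
to [451.8 150.4   3. ] shift [-0.0005, 0.197, 0.0016] turn [-0.14, -0.45, 0.09] rows 3.9
```

Request:
jog_arm --series '[[0,[-0.0003,0.05,0.0016],[0,-0.4,0]],[0,[-0.0003,0.1,0.0016],[0,-0.4,0]],[0,[-0.0003,0.15,0.0016],[0,-0.4,0]],[0,[-0.0003,0.18,0.0016],[0,-0.4,0]],[0,[-0.0003,0.195,0.0016],[0,-0.4,0]],[0,[-0.0003,0.195,0.0016],[0,-0.4,0]]]'

```text
time_s: 28.0
eef_pos: [450.8, 150.3, 3.5]
orientation: [-89.7, 0.0, 75.0]
wrist_force: [0.3, -0.5, 0.2]
grip_width: 85.7
```

Request:
jog_arm --series '[[185,[0,0,0],[0,0,0]],[185,[0,0,0],[0,0,0]],[185,[0,0,0],[0,0,0]],[185,[0,0,0],[0,0,0]],[185,[0,0,0],[0,0,0]],[185,[0,0,0],[0,0,0]],[185,[0,0,0],[0,0,0]]]' --force 40

```text
time_s: 28.7
eef_pos: [453.5, 151.2, 7.1]
orientation: [-90.1, -0.2, 75.0]
wrist_force: [-1.5, 0.7, 6.8]
grip_width: 35.2
```

Request:
jog_arm --series '[[190,[0,-0.03,0],[0,0,0]],[190,[0,-0.08,0],[0,0,0]],[190,[0,-0.13,0],[0,0,0]],[190,[0,-0.18,0],[0,0,0]],[190,[0,-0.18,0],[0,0,0]],[190,[0,-0.18,0],[0,0,0]]]'

```text
time_s: 29.3
eef_pos: [453.2, 150.6, 187.4]
orientation: [-90.1, -0.3, 75.0]
wrist_force: [-0.2, 0.1, -2.8]
grip_width: 35.3
```

```bash
python3 look.py wrist pics/w15.png; python3 - <<'E'
from p import *
plan(tray_pt([0,-46,150]),down(np.degrees(g['tray'][2])))
E
```

```text
from [452.1 150.3 185.8] [-90.   -0.1  75. ] w 35.5 F [-0.3 -0.1 -1.2] t 29.35
to [ 655.5 -193.5  150. ] shift [-0.2796, 0.0349, -0.2854] turn [-0.12, 70.68, 0.11] rows 8.2
```

View pics/w15.png

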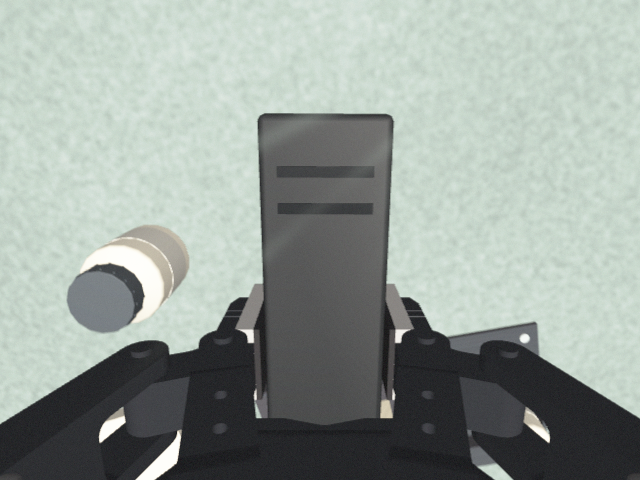

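Request:
jog_arm --series '[[190,[-0.2796,0.015,-0.2854],[0,70.7,0]],[190,[-0.2796,0.015,-0.2854],[0,70.7,0]],[190,[-0.2796,0.015,-0.2854],[0,70.7,0]],[190,[-0.2796,0.015,-0.2854],[0,70.7,0]],[190,[-0.2796,0.015,-0.2854],[0,70.7,0]],[190,[-0.2796,0.015,-0.2854],[0,70.7,0]],[190,[-0.2796,0.015,-0.2854],[0,70.7,0]],[190,[-0.2796,0.015,-0.2854],[0,70.7,0]]]'

```text
time_s: 30.15
eef_pos: [655.2, -194.9, 166.4]
orientation: [-89.7, 0.3, 5.9]
wrist_force: [2.1, -0.0, -1.9]
grip_width: 35.4
```

Request:
jog_arm --series '[[190,[0,0.02,0],[0,2,0]],[190,[0,0.04,0],[0,2,0]],[190,[0,0.06,0],[0,2,0]],[190,[0,0.06,0],[0,2,0]],[190,[0,0.06,0],[0,2,0]]]'

```text
time_s: 30.65
eef_pos: [654.8, -192.8, 107.7]
orientation: [-89.8, 0.2, 4.3]
wrist_force: [-0.9, 0.5, -1.5]
grip_width: 35.4
```

```bash
python3 look.py side pics/s16.png;python3 look.py scene pics/sc16.png; python3 - <<'E'
from p import *
import cv2
from h import crop
crop(cv2.imread("pics/s16.png"),"pics/s16c.png",230,130,130,140,5)
crop(cv2.imread("pics/sc16.png"),"pics/sc16c.png",170,160,160,130,5)
plan(tray_pt([0,-46,20]),down(np.degrees(g['tray'][2])))
E
```

```text
from [ 656.3 -193.2  110.1] [-89.9  -0.    4.3] w 35.5 F [ 0.1 -0.5 -1.4] t 30.75
to [ 655.5 -193.5   20. ] shift [-0.0009, 0.0901, -0.0005] turn [-0.14, -0.07, 0.01] rows 1.8
```

View pics/s16c.png

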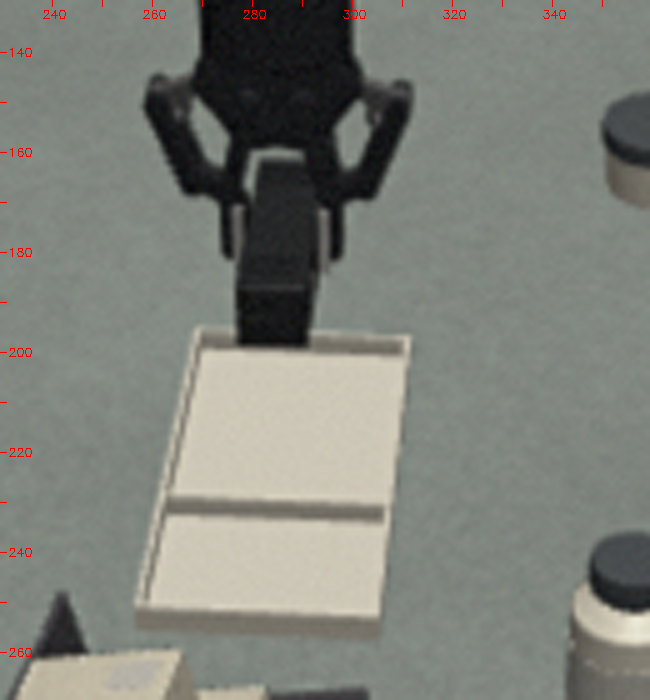

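View pics/sc16c.png

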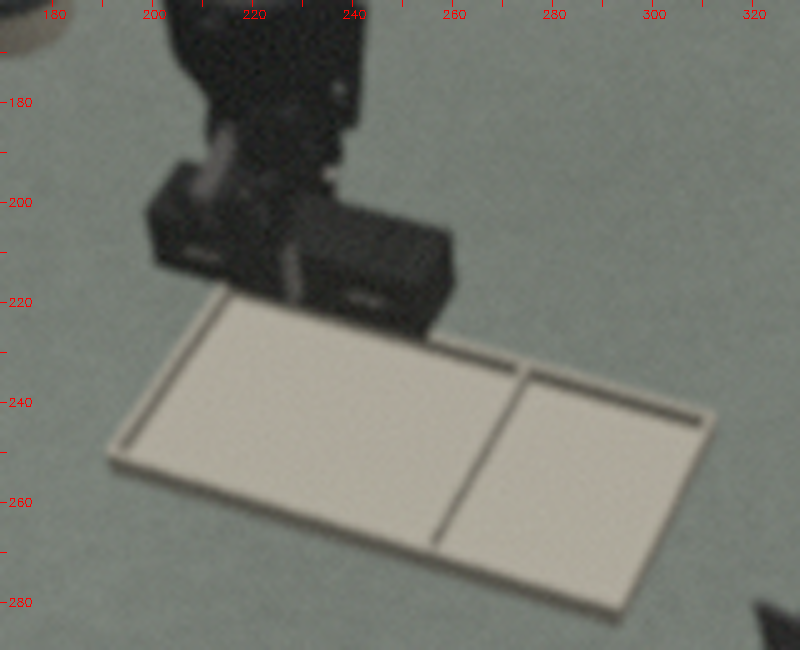

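Request:
jog_arm --series '[[190,[-0.0009,0.045,-0.0005],[0,0,0]],[190,[-0.0009,0.08,-0.0005],[0,0,0]],[190,[-0.0009,0.092,-0.0005],[0,0,0]],[190,[-0.0009,0.096,-0.0005],[0,0,0]],[190,[-0.0009,0.096,-0.0005],[0,0,0]]]'

```text
time_s: 31.25
eef_pos: [656.1, -193.8, 15.0]
orientation: [-89.9, -0.1, 4.3]
wrist_force: [0.1, -0.2, -1.0]
grip_width: 35.0
```

Request:
jog_arm --series '[[190,[0,0.001,0],[0,0,0]],[190,[0,0.003,0],[0,0,0]],[190,[0,0.004,0],[0,0,0]],[190,[0,0.004,0],[0,0,0]]]'

```text
time_s: 31.65
eef_pos: [655.4, -193.6, 10.4]
orientation: [-89.9, -0.0, 4.3]
wrist_force: [-1.6, 1.1, -2.1]
grip_width: 35.3
```

Request:
jog_arm --series '[[190,[0,0.001,0],[0,0,0]],[190,[0,0.002,0],[0,0,0]],[190,[0,0.002,0],[0,0,0]]]'

```text
time_s: 31.95
eef_pos: [655.4, -193.6, 10.1]
orientation: [-89.9, -0.0, 4.3]
wrist_force: [-5.9, 1.7, 15.3]
grip_width: 35.6
```

Request:
jog_arm --series '[[190,[0,-0.0015,0],[0,0,0]],[160,[0,-0.0015,0],[0,0,0]],[120,[0,-0.0015,0],[0,0,0]],[80,[0,-0.0015,0],[0,0,0]],[80,[0,-0.0015,0],[0,0,0]],[80,[0,-0.0015,0],[0,0,0]]]'

```text
time_s: 32.55
eef_pos: [655.1, -193.6, 9.1]
orientation: [-89.8, 0.0, 4.3]
wrist_force: [0.4, -0.6, -0.6]
grip_width: 58.8
```

Request:
jog_arm --series '[[80,[0,-0.04,0],[0,0,0]],[60,[0,-0.09,0],[0,0,0]],[0,[0,-0.14,0],[0,0,0]],[0,[0,-0.19,0],[0,0,0]],[0,[0,-0.19,0],[0,0,0]],[0,[0,-0.19,0],[0,0,0]]]'

```text
time_s: 33.15
eef_pos: [656.0, -194.3, 201.2]
orientation: [-89.9, -0.2, 4.3]
wrist_force: [-1.0, 0.1, -0.9]
grip_width: 85.3
```

```bash
python3 look.py wrist pics/w17.png; python3 - <<'E'
from p import *
plan([459.9,4.9,205],down(4.3))
E
```

```text
from [ 654.8 -193.9  199.1] [-89.8   0.    4.3] w 85.4 F [-0.4 -0.5 -0.4] t 33.2
to [459.9   4.9 205. ] shift [-0.1796, -0.0052, 0.2128] turn [-0.15, -0.04, -0.01] rows 5.6
```

View pics/w17.png

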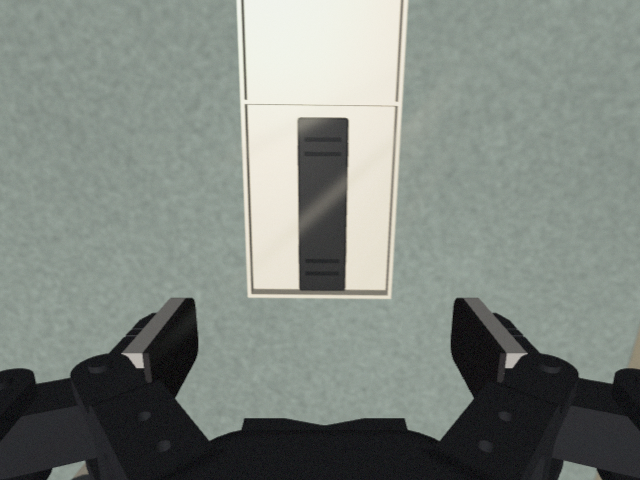

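```bash
python3 - <<'E'
from h import *
import pickle
from p import *
f=pickle.load(open("last_wrist.pkl","rb"))
P=ray(f,[(298,118),(348.5,118.5),(345.5,291),(299.5,291)],39); m=P.mean(0)
R,t=frame('tray'); print("case in tray",R.T@(m-t))
d=P[0]-P[3]; print(np.degrees(np.arctan2(d[1],d[0])),np.linalg.norm(P-np.roll(P,1,0),axis=1))
Q=ray(f,[(248,297),(391,298)],15); print("tray corners(-y) obs",[(R.T@(q-t)).round(1) for q in Q])
Q=ray(f,[(246,103),(399,104.5)],15); print("divider obs",[(R.T@(q-t)).round(1) for q in Q])
E
```

```text
case in tray [  0.19626127 -43.65652486  39.        ]
93.82406082495574 [128.99587371  35.09660574 128.70808692  35.58051627]
tray corners(-y) obs [array([ -62.7, -123.2,   15. ]), array([  57.1, -124.6,   15. ])]
divider obs [array([-56.6,  32. ,  15. ]), array([57.1, 30.7, 15. ])]
```

Request:
jog_arm --series '[[0,[-0.1796,-0.005,0.2128],[0,0,0]],[0,[-0.1796,-0.005,0.2128],[0,0,0]],[0,[-0.1796,-0.005,0.2128],[0,0,0]],[0,[-0.1796,-0.005,0.2128],[0,0,0]],[0,[-0.1796,-0.005,0.2128],[0,0,0]],[0,[-0.1796,-0.005,0.2128],[0,0,0]],[0,[-0.1796,-0.005,0.2128],[0,0,0]],[0,[-0.1796,-0.005,0.2128],[0,0,0]]]'

```text
time_s: 34.0
eef_pos: [459.5, 5.1, 203.8]
orientation: [-89.9, 0.1, 4.3]
wrist_force: [-0.1, 1.0, 0.7]
grip_width: 85.3
```

```bash
python3 look.py wrist pics/w18.png; python3 - <<'E'
from p import *
plan([459.9,4.9,21],down(4.3))
E
```

```text
from [460.3   4.7 204.1] [-89.9   0.1   4.3] w 85.1 F [-0.2 -0.1  0.8] t 34.05
to [459.9   4.9  21. ] shift [-0.0002, 0.1831, -0.0002] turn [-0.15, -0.01, -0.07] rows 3.7
```

View pics/w18.png

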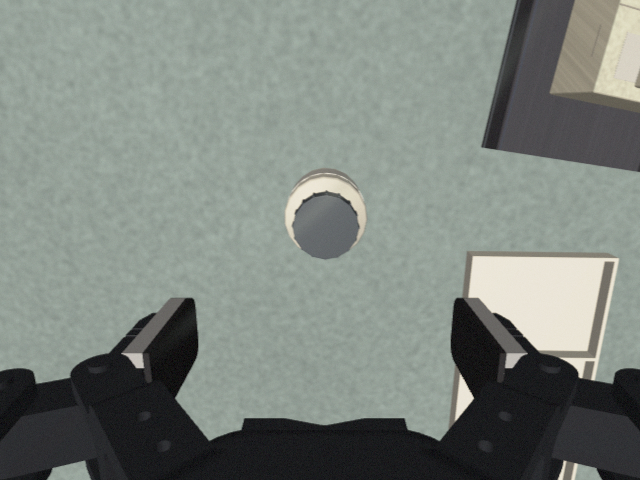

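```bash
python3 - <<'E'
from h import *
import pickle
from p import *
f=pickle.load(open("last_wrist.pkl","rb"))
m=ray(f,[(326,227)],88)[0]; print(m)
plan([(m[0]+459.9)/2,(m[1]+4.9)/2,21],down(4.3))
E
```

```text
[460.47882386   6.58449423  88.        ]
from [460.3   4.7 204.1] [-89.9   0.1   4.3] w 85.1 F [-0.2 -0.1  0.8] t 34.05
to [460.2   5.7  21. ] shift [0.0002, 0.1831, 0.0006] turn [-0.15, -0.01, -0.07] rows 3.7
```

Request:
jog_arm --series '[[0,[0,0.05,0.001],[0,0,0]],[0,[0,0.1,0.001],[0,0,0]],[0,[0,0.145,0.001],[0,0,0]],[0,[0,0.17,0.001],[0,0,0]],[0,[0,0.183,0.001],[0,0,0]],[0,[0,0.183,0.001],[0,0,0]]]'

```text
time_s: 34.65
eef_pos: [459.6, 5.7, 20.1]
orientation: [-89.8, 0.2, 4.2]
wrist_force: [0.3, -0.4, -0.5]
grip_width: 85.5
```

Request:
jog_arm --series '[[130,[0,0,0],[0,0,0]],[130,[0,0,0],[0,0,0]],[130,[0,0,0],[0,0,0]],[130,[0,0,0],[0,0,0]],[130,[0,0,0],[0,0,0]],[130,[0,0,0],[0,0,0]]]' --force 50

```text
time_s: 35.25
eef_pos: [461.2, 6.1, 23.6]
orientation: [-89.9, -0.2, 4.3]
wrist_force: [-1.1, -2.1, 6.9]
grip_width: 57.0
```

Request:
jog_arm --series '[[135,[0,-0.02,0],[0,0,0]],[135,[0,-0.06,0],[0,0,0]],[135,[0,-0.11,0],[0,0,0]],[135,[0,-0.14,0],[0,0,0]],[135,[0,-0.14,0],[0,0,0]],[135,[0,-0.14,0],[0,0,0]]]'

```text
time_s: 35.85
eef_pos: [460.6, 5.9, 163.0]
orientation: [-89.9, -0.2, 4.3]
wrist_force: [0.5, -0.7, -2.7]
grip_width: 56.4
```

```bash
python3 look.py wrist pics/w19.png; python3 - <<'E'
from p import *
plan(tray_pt([0,77.5,140]),down(np.degrees(g['tray'][2])))
E
```

```text
from [459.7   5.9 161.8] [-89.9  -0.    4.3] w 56.8 F [-0.4  0.3 -2.9] t 35.9
to [646.1 -70.4 140. ] shift [0.1803, 0.0216, -0.09] turn [-0.15, -0.08, 0.01] rows 4.1
```

View pics/w19.png

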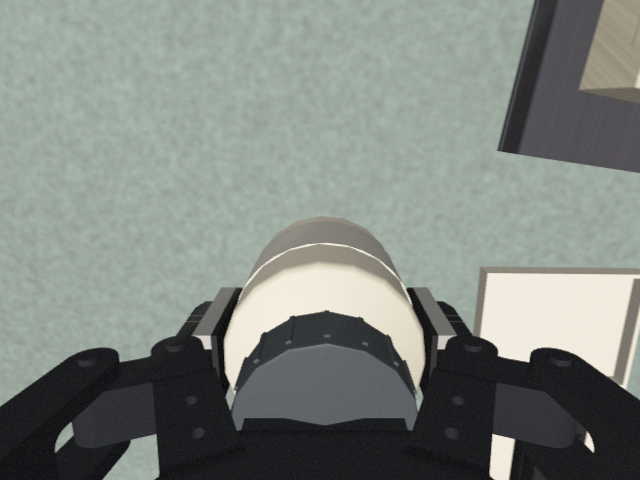

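Request:
jog_arm --series '[[135,[0.18,0,-0.09],[0,0,0]],[135,[0.18,0,-0.09],[0,0,0]],[135,[0.18,0.01,-0.09],[0,0,0]],[135,[0.18,0.03,-0.09],[0,0,0]],[135,[0.18,0.06,-0.09],[0,0,0]],[135,[0.18,0.08,-0.09],[0,0,0]],[135,[0.18,0.08,-0.09],[0,0,0]],[135,[0.18,0.08,-0.09],[0,0,0]]]'

```text
time_s: 36.7
eef_pos: [645.1, -70.1, 80.0]
orientation: [-89.8, 0.2, 4.3]
wrist_force: [0.1, 0.4, -0.9]
grip_width: 56.7
```

```bash
python3 look.py side pics/s20.png; python3 - <<'E'
from p import *
import cv2
from h import crop
crop(cv2.imread("pics/s20.png"),"pics/s20c.png",220,140,150,150,5)
plan(tray_pt([0,77.5,34]),down(np.degrees(g['tray'][2])))
E
```

```text
from [646.1 -70.1  81.4] [-89.8   0.1   4.3] w 56.8 F [-0.1  0.5 -2.2] t 36.75
to [646.1 -70.4  34. ] shift [0.0001, 0.0474, -0.0004] turn [-0.16, -0.07, -0.05] rows 0.9
```

View pics/s20c.png

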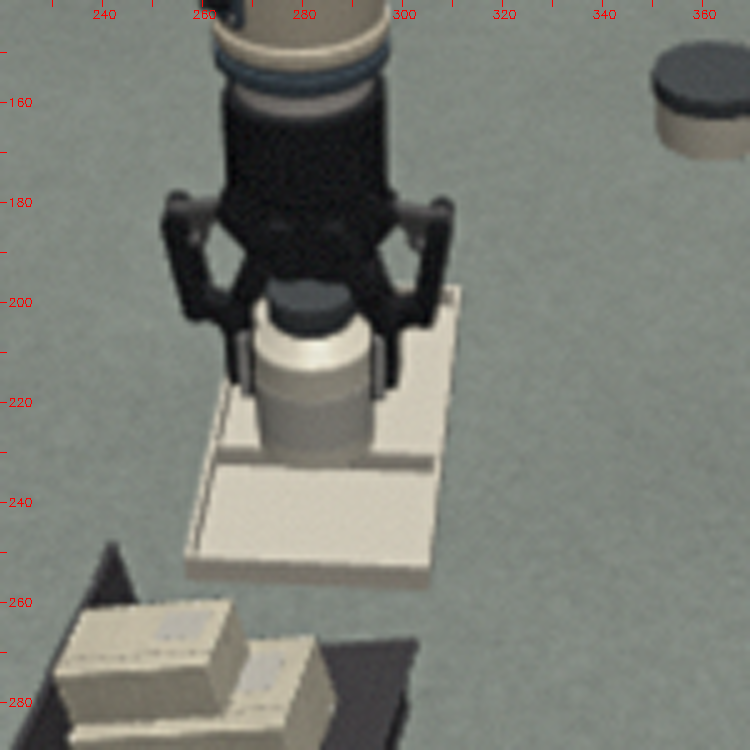

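Request:
jog_arm --series '[[135,[0,0.03,0],[0,0,0]],[135,[0,0.047,0],[0,0,0]],[135,[0,0.049,0],[0,0,0]],[135,[0,0.049,0],[0,0,0]]]'

```text
time_s: 37.15
eef_pos: [646.3, -70.0, 32.9]
orientation: [-89.8, 0.0, 4.3]
wrist_force: [0.4, 0.1, -0.4]
grip_width: 56.8
```

Request:
jog_arm --series '[[135,[0,0.001,0],[0,0,0]],[135,[0,0.003,0],[0,0,0]],[135,[0,0.004,0],[0,0,0]],[135,[0,0.004,0],[0,0,0]]]'

```text
time_s: 37.55
eef_pos: [646.5, -70.1, 29.0]
orientation: [-89.9, -0.0, 4.3]
wrist_force: [0.7, -1.0, -2.2]
grip_width: 57.2
```

Request:
jog_arm --series '[[135,[0,0.001,0],[0,0,0]],[135,[0,0.002,0],[0,0,0]],[135,[0,0.002,0],[0,0,0]]]'

```text
time_s: 37.85
eef_pos: [646.4, -70.1, 26.7]
orientation: [-89.9, -0.0, 4.3]
wrist_force: [-0.1, 0.4, -2.8]
grip_width: 56.7
```

Request:
jog_arm --series '[[135,[0,0.001,0],[0,0,0]],[135,[0,0.002,0],[0,0,0]],[135,[0,0.002,0],[0,0,0]]]'

```text
time_s: 38.15
eef_pos: [646.5, -70.1, 26.6]
orientation: [-89.9, -0.0, 4.3]
wrist_force: [-6.6, -0.6, 15.3]
grip_width: 56.8
```

Contact. Release, then retreat clear.

Request:
jog_arm --series '[[135,[0,-0.0015,0],[0,0,0]],[110,[0,-0.0015,0],[0,0,0]],[70,[0,-0.0015,0],[0,0,0]],[30,[0,-0.0015,0],[0,0,0]],[0,[0,-0.0015,0],[0,0,0]],[0,[0,-0.0015,0],[0,0,0]]]'

```text
time_s: 38.75
eef_pos: [646.4, -70.1, 26.1]
orientation: [-89.9, 0.0, 4.3]
wrist_force: [0.2, 0.5, -0.4]
grip_width: 85.2
```

Request:
jog_arm --series '[[0,[0,-0.03,0],[0,0,0]],[0,[0,-0.08,0],[0,0,0]],[0,[0,-0.13,0],[0,0,0]],[0,[-0.05,-0.18,0],[0,0,0]],[0,[-0.1,-0.2,0],[0,0,0]],[0,[-0.15,-0.2,0],[0,0,0]],[0,[-0.2,-0.2,0],[0,0,0]],[0,[-0.2,-0.2,0],[0,0,0]]]'

```text
time_s: 39.55
eef_pos: [442.6, -85.2, 226.3]
orientation: [-89.8, 0.1, 4.2]
wrist_force: [0.3, 0.2, -0.7]
grip_width: 84.7
```

Request:
jog_arm --series '[[0,[0,0,-0.05],[0,0,0]],[0,[0,0,-0.1],[0,0,0]],[0,[0,0,-0.15],[0,0,0]],[0,[0,0,-0.2],[0,0,0]],[0,[0,0,-0.2],[0,0,0]],[0,[0,0,-0.2],[0,0,0]]]'

```text
time_s: 40.15
eef_pos: [461.4, -285.9, 225.3]
orientation: [-89.8, 0.0, 4.1]
wrist_force: [0.6, 0.4, 0.3]
grip_width: 85.4
```

```bash
python3 look.py side pics/s21.png;python3 look.py scene pics/sc21.png; python3 - <<'E'
import cv2
from h import *
crop(cv2.imread("pics/s21.png"),"pics/s21c.png",200,185,130,115,6)
crop(cv2.imread("pics/sc21.png"),"pics/sc21c.png",180,190,260,160,3)
E
```

```text
(no output)
```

View pics/s21.png

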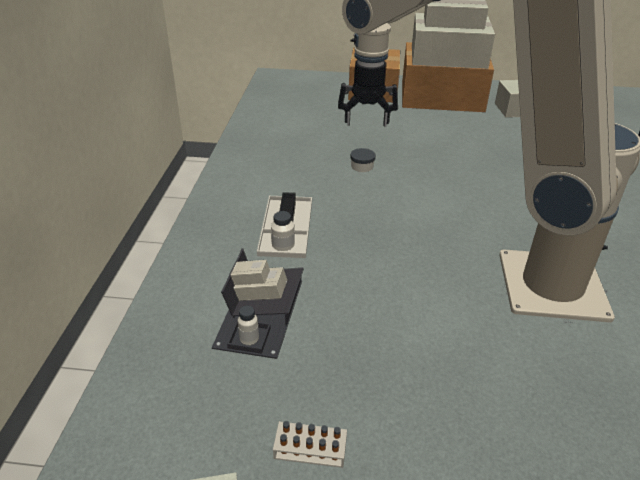

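View pics/sc21c.png

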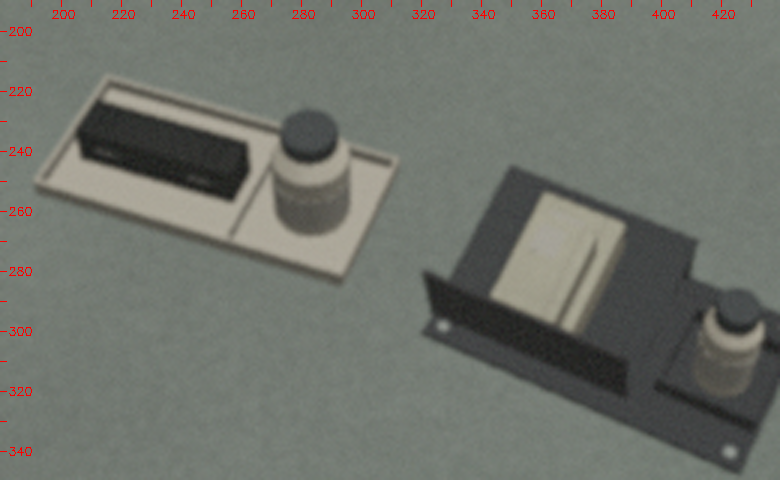

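View pics/s21c.png

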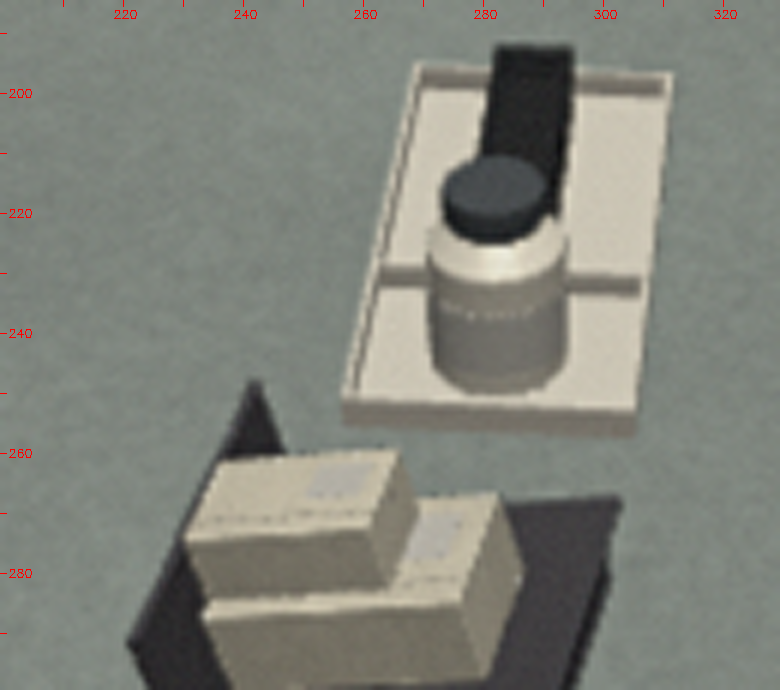

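```bash
python3 - <<'E'
from h import *
import pickle
from p import *
f=pickle.load(open("last_side.pkl","rb"))
for x in (-36,-40):
  print(x,proj(f,[shelf_pt([x+a,-.5+b,68]) for a,b in ((36,-23),(-36,-23),(-36,23),(36,23))]).round(1).tolist())
for x in (-50,-54):
  print(x,proj(f,[shelf_pt([x+a,-.5+b,38]) for a,b in ((-50,-31),(-50,31),(50,31))]).round(1).tolist())
bt=lambda c,r,z:np.array([[c[0]+r*np.cos(t),c[1]+r*np.sin(t),z] for t in np.linspace(0,6.28,60)])
for n,c in (("small",rack_pt([0,80,0])),("large",tray_pt([0,77.5,0]))):
  r=20 if n=="small" else 29; q=proj(f,bt(c,r,4)); print(n,q[:,0].min(),q[:,0].max(),q[:,1].max())
E
```

```text
-36 [[235.3, 261.0], [265.4, 258.8], [259.8, 272.2], [229.0, 274.3]]
-40 [[236.9, 260.9], [267.1, 258.7], [261.6, 272.1], [230.6, 274.2]]
-50 [[281.9, 266.3], [275.1, 284.6], [232.2, 287.3]]
-54 [[283.6, 266.1], [276.8, 284.5], [233.9, 287.1]]
small 238.9488619151028 258.2456484044871 344.3162987536594
large 271.2963263638999 294.34759101670284 250.50963928145976
```

```bash
python3 -c "
from workcell import bot
print(bot.hand_in()); print(bot.read_state()['time_s'])"
```

```text
the job is handed in; nothing more can be done
None
the job is handed in; nothing more can be done
```

Both kits are made up and the job is handed in; it gives no verdict. The last clock reading was 40.15 s, with two camera looks after it, against the 128 s limit.

**Rack kit**
- Large carton: slid down the shelf until the wrist force showed contact with the backstop. In the final side view its corners fit x ≈ -50 to -52 mm, where -50 is full contact.
- Small carton: squarely on the large one, also slid to backstop contact. Its corners fit x ≈ -36 to -38 mm, where -36 is full contact, and it lies within about 2 mm of the centre line.
- Small bottle: upright in the pocket, about centred.

**Tray kit**
- Case: flat in the long compartment at about x 0, y -44 mm in the tray frame.
- Large bottle: upright in its compartment, close to its middle.

**Last checks**
- Everything was released, and the arm finished open, about 225 mm above the bench and clear of everything. The highest wrist force I read was about 16 N, well under the limit.
- I never went near the tub or the vial rack, and both look unmoved in the final pictures, though I did not measure them.
- None of my checks failed. The wrist camera and the fixed cameras disagreed by up to about 3 mm on where the parts stood, so I used averages for the grasps.

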